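# Fit the filter elements and lock the bayonet cover

## Task

Get this oil filter housing back into service: first lift the white shipping block off the housing and put it in the blue tray, then seat every filter element on the bench fully down and square in a pocket of the housing (one per pocket, any pocket; a pocket may stay empty). Then put the bell cover on and twist it a quarter turn clockwise until it clicks locked, and only after that swing the valve lever fully over to its other end. Leave the other things on the bench where they are.

Things in the scene. Friction and masses are not known exactly. Their poses are not given: they have to be found in the camera images.
- housing: Filter housing fixed to the bench near its middle. Origin: centre of its underside, on its axis; z up. Grey round flange 190 mm across, 10 mm high; on it an aluminium drum 136 mm across up to z = 34 mm; on that a dark steel pocket block, 84 mm along x by 104 mm along y, top at z = 46 mm, with four pockets.
- rim (a point): On the housing's axis at z = 22 mm, axes as the housing's. Round the drum, z = 22 to 31 mm, runs a bayonet rim of radius 73 mm in two segments, within 55 degrees of +x and of -x; the gaps, 70 degrees wide, are centred on +y and -y. Beneath it stops block the cover from turning counterclockwise out of the gaps, and end its clockwise turn after a quarter turn.
- pocket0 (a point): Centre of the floor of pocket 0 of the housing, at housing (21, 35, 38) mm; axes as the housing's. The pocket is an oblong 38 mm along x by 30 mm along y, 8 mm deep below the block's top, with 1.5 mm chamfers.
- pocket1 (a point): Centre of the floor of pocket 1 of the housing, at housing (-21, 35, 38) mm; axes as the housing's. The pocket is an oblong 38 mm along x by 30 mm along y, 8 mm deep below the block's top, with 1.5 mm chamfers.
- pocket2 (a point): Centre of the floor of pocket 2 of the housing, at housing (-21, -35, 38) mm; axes as the housing's. The pocket is an oblong 38 mm along x by 30 mm along y, 8 mm deep below the block's top, with 1.5 mm chamfers.
- pocket3 (a point): Centre of the floor of pocket 3 of the housing, at housing (21, -35, 38) mm; axes as the housing's. The pocket is an oblong 38 mm along x by 30 mm along y, 8 mm deep below the block's top, with 1.5 mm chamfers.
- element0: Filter element, 120 g, standing upright on the bench; there are two to four, all alike (absent ones read None). Origin: centre of its underside, z up, same either way round. Black foot 34 mm along x by 26 mm along y, 12 mm high; above it a steel pleated body 28 mm along x by 18 mm along y up to 46 mm height: grip the body across its 18 mm.
- element1: Filter element, 120 g, standing upright on the bench; there are two to four, all alike (absent ones read None). Origin: centre of its underside, z up, same either way round. Black foot 34 mm along x by 26 mm along y, 12 mm high; above it a steel pleated body 28 mm along x by 18 mm along y up to 46 mm height: grip the body across its 18 mm.
- element2: Filter element, 120 g, standing upright on the bench; there are two to four, all alike (absent ones read None). Origin: centre of its underside, z up, same either way round. Black foot 34 mm along x by 26 mm along y, 12 mm high; above it a steel pleated body 28 mm along x by 18 mm along y up to 46 mm height: grip the body across its 18 mm.
- element3: Filter element, 120 g, standing upright on the bench; there are two to four, all alike (absent ones read None). Origin: centre of its underside, z up, same either way round. Black foot 34 mm along x by 26 mm along y, 12 mm high; above it a steel pleated body 28 mm along x by 18 mm along y up to 46 mm height: grip the body across its 18 mm.
- packer: White plastic shipping block, 90 g, standing at first on the middle of the housing's pocket block. Origin: centre of its underside. Foot 64 mm along x by 34 mm along y, 16 mm high; grip web 50 mm along x by 20 mm along y, from there up to 56 mm. Too tall for the cover to go on over it.
- tray: Shallow blue open tray fixed to the bench, 100 mm along x by 130 mm along y, walls 30 mm high and 4 mm thick, floor 4 mm. Origin: centre of its underside.
- cover: Black bell cover, 350 g, open side down on the bench. Origin: centre of its lower edge, on its axis, z up. 158 mm across, 83 mm high, inside 150 mm across and 78 mm deep. Two inward lugs at the lower edge, 9.5 mm high, reaching in to radius 70 mm, within 25 degrees of its +x and -x, where small white marks are on top. The same either way round. 2 mm of play on the housing.
- cover_handle (a point): Middle of the top of the cover's handle, 111 mm above its lower edge, axes as the cover's. The aluminium bar lies along x: 64 mm long, 16 wide, 28 high. To fit: bar along the housing's y within 8 degrees (lugs in the gaps), lower until the lower edge rests on the flange (10 mm up), turn clockwise seen from above until the bar lies along the housing's x.
- tongue_a (a joint): Spring tongue under the rim at the housing's +x side: 0 rad sprung out (at rest, and again once a lug has clicked past it, which keeps the cover from working back, though a firm twist can undo it), about 0.1 to 0.3 while a lug presses it in. The twist takes up to about 1 N m in all.
- tongue_b (a joint): The like tongue on the -x side.
- valve (a joint): Toggle lever of a small valve, black ball of 26 mm on an 80 mm rod: 0 as it stands at first, 1.0 rad fully over; stays where it is left, moves with about 1 N at the ball.
- valve_base: The valve's block, fixed, 70 x 50 mm, 25 mm high. Origin: centre of its underside. The lever pivots 22 mm above it about its y axis; it leans 0.5 rad to the block's -x at first and must swing to lean 0.5 rad to its +x.
- valve_tip (a point): Centre of the lever's ball.
- plug: Bystander: brass plug, 24 mm across, 12 mm high, lying among the elements. Origin: centre of its underside.
- gauge: Bystander: pressure gauge lying on its back, 62 mm across, 22 mm high, with a brass stem 22 mm long to its -x. Origin: centre of its underside.
- oiler: Bystander: white bottle, 56 mm across, 150 mm high. Origin: centre of its underside.
- coil: Bystander: black solenoid coil, about 80 x 36 x 48 mm. Origin: centre of its underside.
Mind the look-alikes: they are no part of the job. What is shaped like the element1 but brown, purple or yellow is not meant.

How it is judged:
By the outcome, as a careful person would: the job done as asked, in the order asked, and still so for the second after the job is handed in, with the robot touching nothing.
Of element0, element1, element2, element3 only 2 to 4 are there at a start; the rules pass over those that are not, and their reading is None.
At some moment in a run one of element0, element1, element2, element3, cover may be knocked a few centimetres aside while the robot is not near it.
It also fails if it takes over 210 s, if anything falls off the work surface, if the arm or the gripper's body presses on something with over 40 N, if the wrist force passes 120 N, or if a joint passes its speed limit or range.

## Robot

A 6-joint arm with a two-finger parallel gripper is mounted at the origin on the work surface. World frame = base frame: x ahead of the robot, y to its left, z up, the work surface at z = 0. Lengths are in m, angles in rad, forces in N, time in s.
With the tool pointing down it reaches from about 0.4 to 0.825 m from the base axis. Payload 7 kg.
Tool frame: the origin (TCP) lies between the finger pads; the fingertips stand 14 mm ahead of it and the grasp point (between the pads) lies 5 mm behind it (bot.tip_reach is the z of the fingertips in the tool frame, in m); z points along the fingers, y is the line along which they close (so a half turn about z gives the same grasp; the last joint's range is limited). The gripper opens to 85 mm and grips with 20 to 120 N. Pads are 22 mm wide; open, the fingers measure 114 mm over their backs; the gripper's body (76 mm by 85 mm) begins 54 mm behind the grasp point. The pads swing forward as they close: fully open they stand 13 mm farther back than shut.
Start: joints at [-0.996, 0.359, 0.012, 0, -1.224, -0.288], TCP at [0.191, -0.647, 0.211] pointing down, gripper open.
Joint ranges: [-3.07, 3.07], [-1.43, 2.12], [-1.02, 1.25], [-3.03, 1.67], [-3.05, -0], [-3.03, 3.03]. Speed limits (rad/s): [2.39, 2.39, 3.01, 3.14, 3.14, 3.14].

## Interface

Orientations are given as [roll, pitch, yaw] about the fixed x, y, z axes, in that order (R = Rz(yaw) Ry(pitch) Rx(roll)).
In Python, from rig import bot, imaging gives the robot as it stands. The module is installed in compiled form; this text tells all that it offers.
- The arm moves only by the tool jog_arm, never from a script. Its argument "moves" is a list of rows, each a list of 2 entries, a list of its own where there are three numbers: the shift along the world's x, y, z in m, then the turn, a rotation vector about the world's x, y, z in degrees. A call has 1 to 20 rows; each row shifts and turns the commanded pose from where the row before left it; what a row does not reach is not made up. A row lasts 1/12 s, in which the tool goes at most 41.7 mm and 7.16 degrees, less where a joint would pass 70% of its speed; a pose out of reach is approached as far as the arm can. A call with a gripper value outside its range is refused whole. "fingers" is the gripper command: -1 is fully open, 1 is shut, values between are in proportion, set as the call begins (left out, the last holds). The fingers move at their own pace and stop on an object; "grip_force" is the grip in N (left out, the last holds). Time passes only in rows, so rows that do not move let the fingers close. It gives the time, the measured TCP pose, the force, the opening and the grip force at its end, in the units of the state.
- bot.read_state(): the state, without advancing time (a new reading comes with each control period).
- imaging.capture(name): name is "side" or "top" or "wrist"; returns a dict with "img" (384x512x3 uint8, blue, green, red), "camera_matrix" (3x3 intrinsics, pixels), "dist_coeffs" ([k1, k2, p1, p2, k3] as OpenCV has them; the pictures are not rectified), "pose" (4x4, takes a point from camera to world coordinates); the wrist camera has in their place "hand_eye" (4x4, takes a point from camera to tool coordinates, whose origin is the TCP and whose axes are the flange's). Camera axes: x right, y down, z forward; pixel columns grow to the right and rows downward; lengths in m; the calibration is good to about 2 mm. A picture is of the moment at which its call begins: read the wrist's pose just before it. There is no depth.
- bot.hand_in(): hands the job in; it is judged then, once.
The state is a dict: "clock": time; "q": joint angles; "joint_vel": joint speeds; "effort": joint torques, N m; "position": TCP position; "ee_rot": TCP orientation; "force": force on the tool from outside, world axes, zero at the start; "moment": the same for the moment, N m; "gripper_width": finger opening in m; "gripper_force": force on a finger pad.
Only numpy, scipy, OpenCV 4.12 (cv2) and the standard library are available. Lean on these libraries where they do the work, as an engineer would, in place of code of your own. Each camera call takes 0.05 s, during which the arm holds its last target. There are 200 camera calls.

## Working session

There is one attempt and no reset: what is moved stays moved. The work goes in short steps, Python scripts to look and compute and a tool call to move; the robot and the scene stay as the last step left them, time stands still between calls to the robot, and variables do not carry over. Pictures are saved under pics/ and viewed, at most 14 in all, crops included, and the job is handed in when it is done.

Besides the shell and the picture viewer there is one more tool, called after "Emit:" as a command line: name --argument value ..., lists and objects as JSON in quotes. jog_arm: Moves the arm, as the interface text tells. Its arguments: {"type":"object","properties":{"moves":{"type":"array","items":{"type":"array"}},"fingers":{"type":"number"},"grip_force":{"type":"number"}},"required":["moves"]}

```bash
mkdir -p pics; cat > h.py <<'E'
import numpy as np, cv2
from rig import bot, imaging
def cap(n):
    s=bot.read_state(); c=imaging.capture(n)
    if n=="wrist":
        from scipy.spatial.transform import Rotation as R
        T=np.eye(4);T[:3,:3]=R.from_euler('xyz',s['ee_rot']).as_matrix();T[:3,3]=s['position']
        c['pose']=T@c['hand_eye']
    return c
def ray(c,uv,z):
    p=cv2.undistortPoints(np.array([[uv]],float),c['camera_matrix'],c['dist_coeffs'])[0,0]
    d=c['pose'][:3,:3]@np.array([p[0],p[1],1]);o=c['pose'][:3,3]
    return o+d*(z-o[2])/d[2]
def proj(c,P):
    T=np.linalg.inv(c['pose']);r=cv2.Rodrigues(T[:3,:3])[0]
    return cv2.projectPoints(np.array(P,float).reshape(-1,1,3),r,T[:3,3],c['camera_matrix'],c['dist_coeffs'])[0][:,0]
E
python3 - <<'E'
from h import *
import pickle
for n in("top","side","wrist"):
    c=cap(n);pickle.dump(c,open(n+'.pkl','wb'))
    cv2.imwrite(f'pics/{n}0.png',cv2.resize(c['img'],(800,600),interpolation=cv2.INTER_CUBIC))
    print(n,c['pose'].round(3).tolist(),c['camera_matrix'][0,0])
print(bot.read_state())
E
```

```text
top [[-0.029, -0.989, 0.142, 0.397], [-0.999, 0.032, 0.017, 0.065], [-0.021, -0.142, -0.99, 1.347], [0.0, 0.0, 0.0, 1.0]] 475.68197598499256
side [[-0.793, -0.454, 0.406, 0.162], [-0.609, 0.578, -0.543, 0.598], [0.011, -0.678, -0.735, 0.841], [0.0, 0.0, 0.0, 1.0]] 387.5400648728509
wrist [[-0.282, 0.923, 0.262, 0.124], [0.96, 0.271, 0.077, -0.667], [-0.0, 0.273, -0.962, 0.373], [0.0, 0.0, 0.0, 1.0]] 305.18278700179224
{'clock': 0.15, 'q': array([-9.95909392e-01,  3.59217061e-01,  1.12989680e-02, -2.39775225e-04,
       -1.22409067e+00, -2.88093873e-01]), 'joint_vel': array([ 0.00067904, -0.00226285,  0.00280317,  0.00058442,  0.00133743,
       -0.00122443]), 'effort': array([-7.21870620e-04, -5.83875811e+01,  2.93651694e+01,  6.94047734e+00,
       -4.22695055e-03, -1.90042448e-05]), 'position': array([ 0.1908063 , -0.64708551,  0.21059793]), 'ee_rot': array([ 3.14036613e+00, -1.28367002e-04, -2.85488113e+00]), 'force': array([-0.03123765,  0.16522073,  0.21105434]), 'moment': array([-0.00926083,  0.00587967, -0.0948316 ]), 'gripper_force': 0.0, 'gripper_width': 0.08536351961591324}
```

View pics/top0.png

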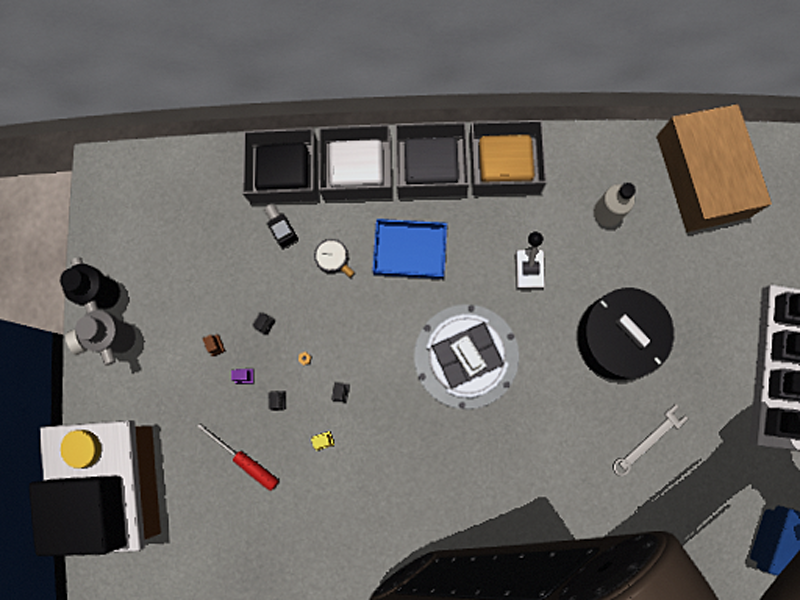

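View pics/side0.png

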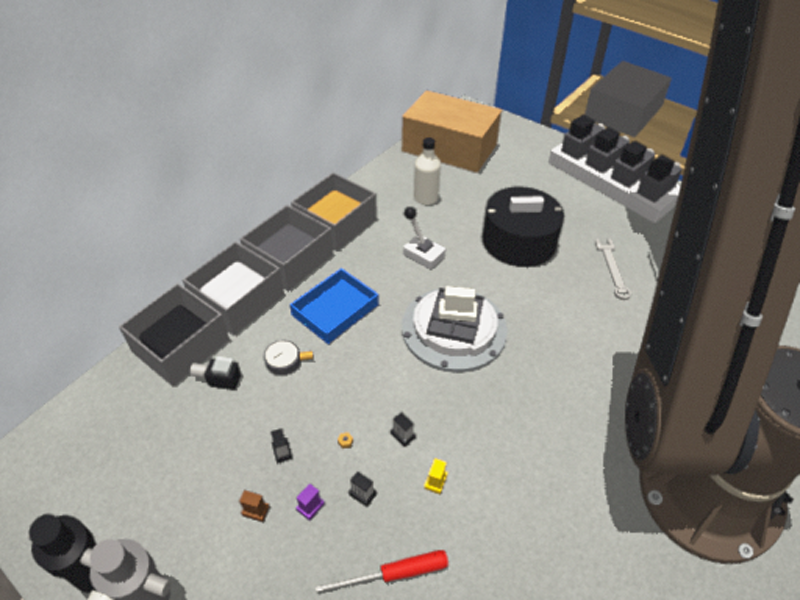

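The top view (800 px scale) shows the housing at (466,357) with the packer on it, and the cover at (627,334). The tray is at (410,249) and the valve at (531,265). Three genuine elements stand at (264,323), (278,400) and (340,391); the brown, purple and yellow ones are look-alikes.

```bash
python3 - <<'E'
from h import *
import pickle
c=pickle.load(open('top.pkl','rb'));I=c['img']
a=I[190:266,262:338];b=I[180:250,365:435];d=I[190:270,150:230];e=I[140:190,230:290];f=I[145:190,325:355]
def up(x,w,h):return cv2.resize(x,(w,h),interpolation=cv2.INTER_LANCZOS4)
top=np.hstack([up(a,400,400),up(d,400,400)])
cv2.imwrite('pics/c1.png',np.vstack([top,np.hstack([up(b,200,200),np.zeros((200,100,3),np.uint8),up(e,240,200),np.zeros((200,127,3),np.uint8),up(f,133,200)])]))
S=1.5625
for n,u,v,z in [("housing",466,357,.01),("cover",627,334,.083),("tray",410,249,.015),("valve",531,270,.025),("ball",535,239,.09),("e0",264,323,.03),("e1",278,400,.03),("e2",340,391,.03),("packer",468,355,.1)]:
    print(n,ray(c,(u/S,v/S),z).round(3))
E
```

```text
housing [ 0.496 -0.02   0.01 ]
cover [ 0.52  -0.297  0.083]
tray [0.697 0.075 0.015]
valve [ 0.649 -0.144  0.025]
ball [ 0.691 -0.144  0.09 ]
e0 [0.567 0.342 0.03 ]
e1 [0.428 0.318 0.03 ]
e2 [0.441 0.207 0.03 ]
packer [ 0.493 -0.018  0.1  ]
```

View pics/c1.png

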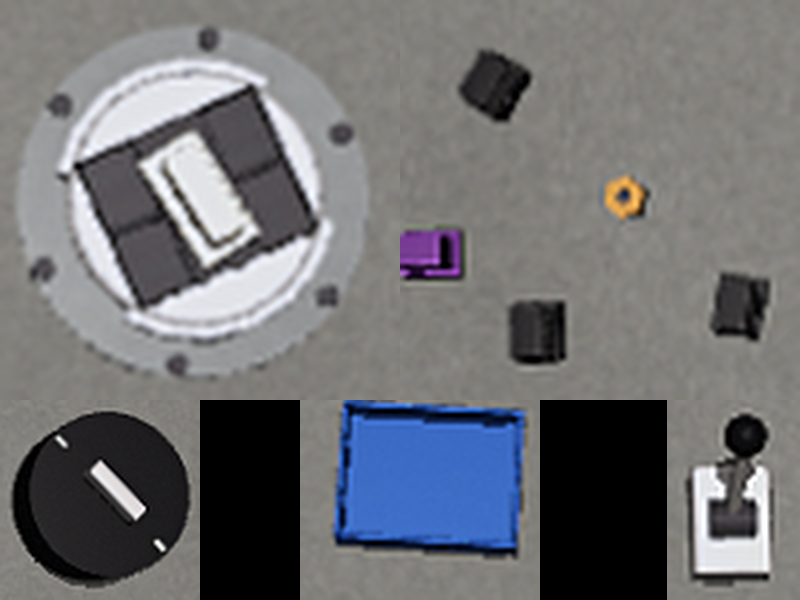

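The enlarged crop shows the housing block's long side at about 23–24° yaw, with the packer aligned to it. The cover marks run diagonally at about 44° yaw. I'll move over the housing and look from near.

Emit:
jog_arm --moves '[[[0.014,0.0314,0.001],[0,0,0.4]],[[0.014,0.0314,0.001],[0,0,0.4]],[[0.014,0.0314,0.001],[0,0,0.4]],[[0.014,0.0314,0.001],[0,0,0.4]],[[0.014,0.0314,0.001],[0,0,0.4]],[[0.014,0.0314,0.001],[0,0,0.4]],[[0.014,0.0314,0.001],[0,0,0.4]],[[0.014,0.0314,0.001],[0,0,0.4]],[[0.014,0.0314,0.001],[0,0,0.4]],[[0.014,0.0314,0.001],[0,0,0.4]],[[0.014,0.0314,0.001],[0,0,0.4]],[[0.014,0.0314,0.001],[0,0,0.4]],[[0.014,0.0314,0.001],[0,0,0.4]],[[0.014,0.0314,0.001],[0,0,0.4]],[[0.014,0.0314,0.001],[0,0,0.4]],[[0.014,0.0314,0.001],[0,0,0.4]],[[0.014,0.0314,0.001],[0,0,0.4]],[[0.014,0.0314,0.001],[0,0,0.4]],[[0.014,0.0314,0.001],[0,0,0.4]],[[0.014,0.0314,0.001],[0,0,0.4]]]' --fingers -1

```text
clock: 1.82
position: [0.4711, -0.0176, 0.2314]
ee_rot: [3.141, 0.0, -2.715]
force: [-0.3, -0.2, -0.7]
gripper_width: 0.0851
gripper_force: 0.0
```

```bash
python3 - <<'E'
from h import *
import pickle
c=cap("wrist");pickle.dump(c,open('w1.pkl','wb'))
cv2.imwrite('pics/w1.png',cv2.resize(c['img'],(800,600),interpolation=cv2.INTER_CUBIC))
s=bot.read_state();print(s['clock'],s['position'],s['ee_rot'],s['q'].round(2),c['pose'].round(3).tolist())
E
```

```text
1.8667 [ 0.47394533 -0.01405158  0.23150887] [-3.14157485e+00  1.86749292e-03 -2.71282418e+00] [ 0.39  0.01 -0.38 -0.   -1.18 -1.53] [[-0.413, 0.876, 0.249, 0.408], [0.911, 0.398, 0.111, -0.046], [-0.001, 0.273, -0.962, 0.393], [0.0, 0.0, 0.0, 1.0]]
```

View pics/w1.png

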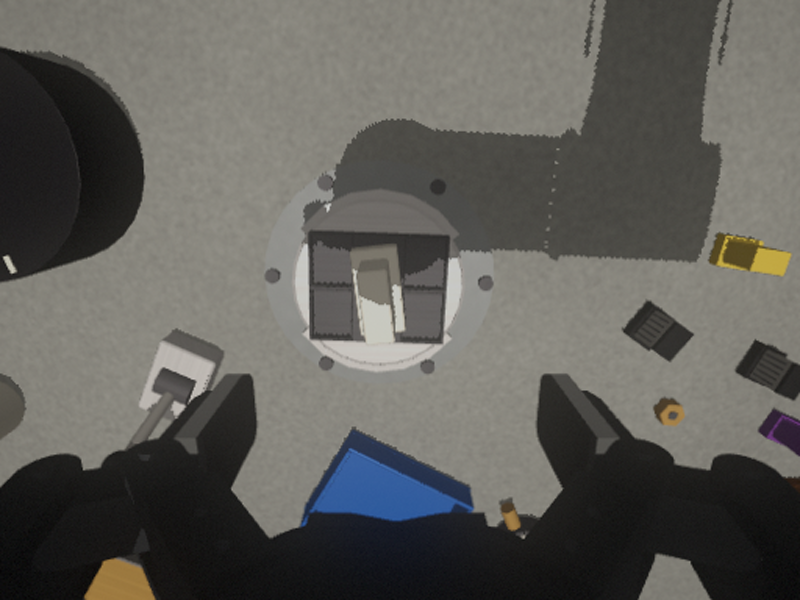

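The wrist view shows the four pockets around the packer. The block's corners (800 px scale) are (309,231), (449,234), (443,343) and (310,339), and the web top runs from about (352,247) to (378,343). Fingers are at the bottom of the picture.

```bash
python3 - <<'E'
from h import *
import pickle
c=pickle.load(open('w1.pkl','rb'));S=1.5625
q=np.array([ray(c,(u/S,v/S),.046) for u,v in[(309,231),(449,234),(443,343),(310,339)]])
print(q.round(4).tolist(),q.mean(0))
L=q[[1,2]].mean(0)-q[[0,3]].mean(0);print(np.linalg.norm(L),np.degrees(np.arctan2(L[1],L[0]))-90)
L=q[[2,3]].mean(0)-q[[0,1]].mean(0);print(np.linalg.norm(L),np.degrees(np.arctan2(L[1],L[0])))
for u,v in[(324,182),(437,187),(486,283),(428,366),(326,363),(272,275)]:print('bolt',ray(c,(u/S,v/S),.01).round(4))
print(np.mean([ray(c,(u/S,v/S),.01) for u,v in[(324,182),(437,187),(486,283),(428,366),(326,363),(272,275)]],0))
# crop 
I=c['img'][110:245,165:320];cv2.imwrite('pics/w1c.png',cv2.resize(I,(689,600),interpolation=cv2.INTER_CUBIC))
E
```

```text
[[0.4777, -0.0847, 0.046], [0.4375, 0.0093, 0.046], [0.5158, 0.0425, 0.046], [0.5555, -0.0531, 0.046]] [ 0.49661462 -0.0214728   0.046     ]
0.10287078065545892 22.878294589970437
0.08451925954798922 22.53392372669615
bolt [ 0.4443 -0.0921  0.01  ]
bolt [ 0.4112 -0.0098  0.01  ]
bolt [0.4644 0.0609 0.01  ]
bolt [0.5516 0.0492 0.01  ]
bolt [ 0.5858 -0.0329  0.01  ]
bolt [ 0.5314 -0.1032  0.01  ]
[ 0.49810915 -0.0213298   0.01      ]
```

View pics/w1c.png

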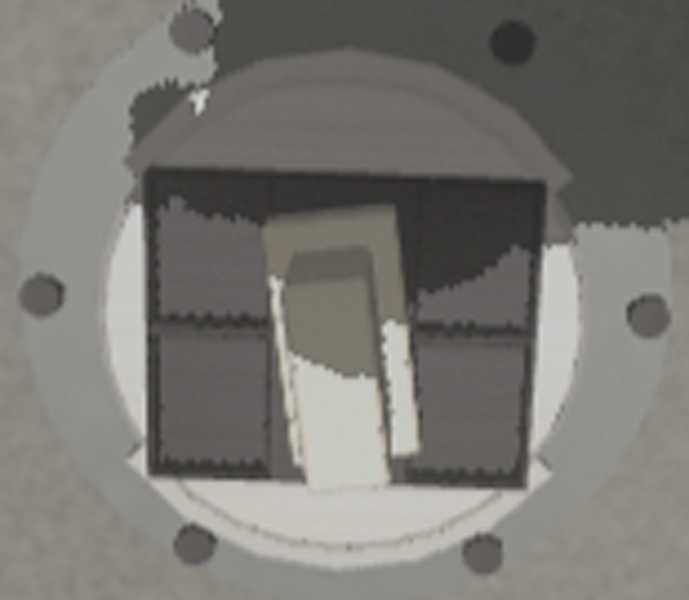

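The crop shows the packer web top with corners (287,250), (368,248), (387,487) and (307,492) in crop pixels. The foot is visible around it, and the pockets are empty.

```bash
cat >> h.py <<'E'
def quad(c,px,z,s=1,o=(0,0)):
    q=np.array([ray(c,(u/s+o[0],v/s+o[1]),z) for u,v in px]);m=q.mean(0)
    a=q[[1,2]].mean(0)-q[[0,3]].mean(0);b=q[[2,3]].mean(0)-q[[0,1]].mean(0)
    for L in(a,b):print('  side %.4f dir %.1f'%(np.linalg.norm(L),np.degrees(np.arctan2(L[1],L[0]))))
    print('  mid',m.round(4));return m
E
python3 - <<'E'
from h import *
import pickle
c=pickle.load(open('w1.pkl','rb'))
quad(c,[(287,250),(368,248),(387,487),(307,492)],.102,4.445,(165,110))
quad(c,[(263,217),(393,207),(418,452),(300,467)],.062,4.445,(165,110))
t=pickle.load(open('top.pkl','rb'))
quad(t,[(343,403),(523,408),(518,553),(335,543)],.03,4,(230-75,140-100))
print(bot.read_state()['position'],np.degrees(bot.read_state()['ee_rot']))
E
```

```text
side 0.0181 dir 117.1
  side 0.0562 dir 28.2
  mid [ 0.4913 -0.0224  0.102 ]
  side 0.0315 dir 120.4
  side 0.0652 dir 30.7
  mid [ 0.494  -0.0212  0.062 ]
  side 0.1288 dir -94.4
  side 0.1036 dir 175.7
  mid [0.6945 0.0747 0.03  ]
[ 0.47394533 -0.01405158  0.23150887] [-1.79998980e+02  1.06999463e-01 -1.55433376e+02]
```

Emit:
jog_arm --moves '[[[0.0053,-0.0008,-0.015],[0,0,1.1]],[[0.0053,-0.0008,-0.015],[0,0,1.1]],[[0.0053,-0.0008,-0.015],[0,0,1.1]],[[0.0053,-0.0006,-0.015],[0,0,1.2]],[[0,0,-0.018],[0,0,0]],[[0,0,-0.018],[0,0,0]],[[0,0,-0.018],[0,0,0]],[[0,0,-0.016],[0,0,0]],[[0,0,-0.0116],[0,0,0]],[[0,0,-0.005],[0,0,0]],[[0,0,0],[0,0,0]],[[0,0,0],[0,0,0]]]'

```text
clock: 2.87
position: [0.4923, -0.0224, 0.085]
ee_rot: [-3.141, -0.0, -2.637]
force: [0.5, 0.6, 0.1]
gripper_width: 0.0853
gripper_force: 0.0
```

Emit:
jog_arm --moves '[[[0,0,0],[0,0,0]],[[0,0,0],[0,0,0]],[[0,0,0],[0,0,0]],[[0,0,0],[0,0,0]],[[0,0,0],[0,0,0]],[[0,0,0],[0,0,0]],[[0,0,0],[0,0,0]],[[0,0,0],[0,0,0]]]' --fingers 1 --grip_force 40

```text
clock: 3.53
position: [0.4921, -0.0224, 0.0847]
ee_rot: [-3.142, 0.0, -2.637]
force: [0.5, -0.1, -0.3]
gripper_width: 0.0001
gripper_force: 0.0
```

The fingers closed on nothing, so I'll look.

```bash
python3 - <<'E'
from h import *
a=cap("wrist")['img'];b=cap("side")['img'][150:250,230:363]
cv2.imwrite('pics/v1.png',np.hstack([cv2.resize(a,(400,300)),cv2.resize(b,(400,300),interpolation=cv2.INTER_CUBIC)]))
print(bot.tip_reach,bot.read_state()['force'])
E
```

```text
0.014 [-0.27317911  0.23650595  0.47275804]
```

View pics/v1.png

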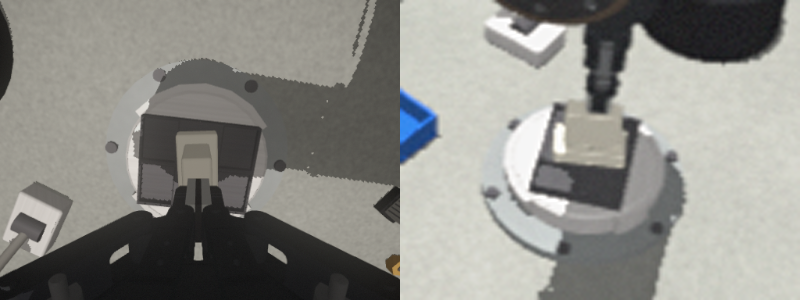

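```bash
python3 - <<'E'
from h import *
c=cap("wrist");d=cap("side");s=bot.read_state();p=s['position'];print(p)
t=p-[0,0,.014]
for n,k in(('w',c),('s',d)):
    print(n,proj(k,[p,t,[.492,-.022,.102],[.497,-.0214,.01]]).round(1).tolist())
print(c['hand_eye'].round(3).tolist())
px=[(178,133),(215,132),(217,178),(178,182)]
quad(c,px,.062,400/512)
quad(c,[(184,144),(212,143),(212,175),(183,177)],.102,400/512)
b=np.array([ray(c,(u*1.28,v*1.28),.01) for u,v in[(159,75),(251,86),(279,166),(111,147)]]);print(b.round(4).tolist())
E
```

```text
[ 0.49210069 -0.0224324   0.08467184]
w [[253.4, 229.9], [253.5, 220.9], [254.2, 243.3], [251.8, 199.0]]
s [[294.7, 191.2], [294.2, 194.8], [295.2, 186.9], [290.7, 208.7]]
[[-0.001, -0.962, -0.272, 0.069], [1.0, -0.001, -0.002, 0.0], [0.002, -0.272, 0.962, -0.162], [0.0, 0.0, 0.0, 1.0]]
  side 0.0310 dir 123.0
  side 0.0405 dir 29.9
  mid [ 0.4836 -0.0281  0.062 ]
  side 0.0183 dir 122.1
  side 0.0219 dir 28.0
  mid [ 0.4739 -0.0326  0.102 ]
[[0.444, -0.0915, 0.01], [0.4103, -0.0093, 0.01], [0.4652, 0.0604, 0.01], [0.5318, -0.1035, 0.01]]
```

```bash
python3 - <<'E'
from h import *
c=cap("wrist");d=cap("side");e=cap("top")
def rs(x):return cv2.resize(x,(400,400),interpolation=cv2.INTER_CUBIC)
def R(ax):return ax
x=np.array([np.cos(.5),np.sin(.5),0]);y=np.array([-x[1],x[0],0]);m=np.array([.492,-.0224,0])
P=[m+a*x*.025+b*y*.01+[0,0,.102] for a in(-1,1) for b in(-1,1)]
t=[m+[0,0,.071]]
out=[]
for k,(u,v) in((c,(190,150)),(d,(245,140))):
    im=rs(k['img'][v:v+110,u:u+110].copy())
    for i,q in enumerate(proj(k,P+t)):
        cv2.circle(im,tuple(((q-[u,v])*400/110).astype(int)),3,(0,0,255) if i<4 else (0,255,0),-1)
    out.append(im)
cv2.imwrite('pics/v2.png',np.hstack(out))
E
```

```text
(no output)
```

View pics/v2.png

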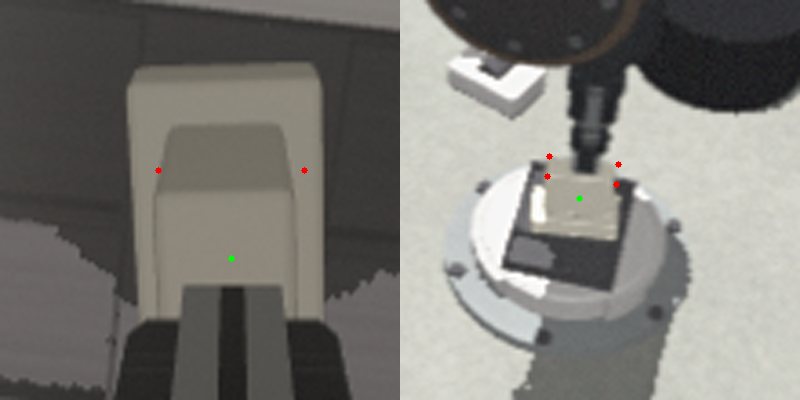

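In both views the closed fingers look as if they end in the web's top surface, yet the gripper reads 0 mm and no force. I'll reopen and close again in stages to see whether the web is felt.

Emit:
jog_arm --moves '[[[0,0,0],[0,0,0]],[[0,0,0],[0,0,0]],[[0,0,0],[0,0,0]],[[0,0,0],[0,0,0]],[[0,0,0],[0,0,0]],[[0,0,0],[0,0,0]],[[0,0,0],[0,0,0]],[[0,0,0],[0,0,0]]]' --fingers -1

```text
clock: 4.55
position: [0.4921, -0.0224, 0.0847]
ee_rot: [3.142, 0.0, -2.637]
force: [-0.3, 0.7, 0.0]
gripper_width: 0.0856
gripper_force: 0.0
```

```bash
python3 - <<'E'
from h import *
c=cap("wrist");d=cap("side");s=bot.read_state();print(s['position'],s['gripper_width'],s['force'],s['moment'])
cv2.imwrite('pics/v3.png',np.hstack([cv2.resize(c['img'],(400,300)),cv2.resize(d['img'][140:250,245:392],(400,300),interpolation=cv2.INTER_CUBIC)]))
E
```

```text
[ 0.49213322 -0.02240666  0.08471785] 0.08543185607818227 [ 1.03986297 -0.1945982   0.56167486] [-0.03065873  0.04106242 -0.01514596]
```

View pics/v3.png

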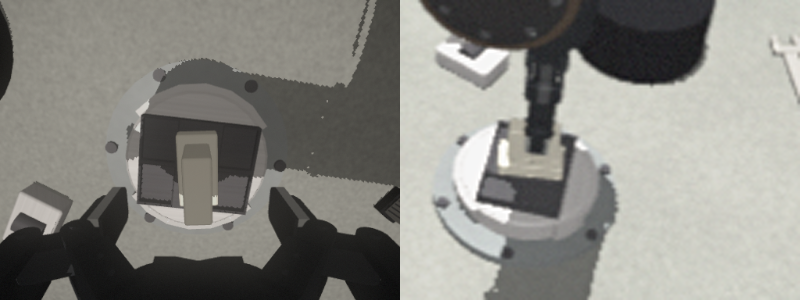

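Open, the fingers straddle the web properly, with the near finger in front of it in the side view. I'll close again in stages.

Emit:
jog_arm --moves '[[[0,0,-0.004],[0,0,0]],[[0,0,0],[0,0,0]],[[0,0,0],[0,0,0]],[[0,0,0],[0,0,0]],[[0,0,0],[0,0,0]],[[0,0,0],[0,0,0]]]' --fingers 0.45

```text
clock: 5.15
position: [0.4922, -0.0224, 0.0807]
ee_rot: [-3.142, 0.0, -2.637]
force: [-0.9, 0.4, 0.7]
gripper_width: 0.024
gripper_force: 0.0
```

Emit:
jog_arm --moves '[[[0,0,0],[0,0,0]],[[0,0,0],[0,0,0]],[[0,0,0],[0,0,0]],[[0,0,0],[0,0,0]],[[0,0,0],[0,0,0]],[[0,0,0],[0,0,0]]]' --fingers 0.7

```text
clock: 5.65
position: [0.4923, -0.0225, 0.0809]
ee_rot: [-3.141, 0.0, -2.637]
force: [-1.0, -0.1, 3.7]
gripper_width: 0.0172
gripper_force: 39.3
```

It holds now, but 17 mm and an upward force suggest a shallow bite. I'll reopen a little, go 4 mm lower and close again.

Emit:
jog_arm --moves '[[[0,0,0],[0,0,0]],[[0,0,0],[0,0,0]],[[0,0,0],[0,0,0]],[[0,0,-0.002],[0,0,0]],[[0,0,-0.002],[0,0,0]],[[0,0,0],[0,0,0]]]' --fingers 0.3

```text
clock: 6.15
position: [0.4917, -0.0225, 0.0761]
ee_rot: [3.141, -0.001, -2.637]
force: [0.1, -0.6, -0.7]
gripper_width: 0.0298
gripper_force: 0.0
```

Emit:
jog_arm --moves '[[[0,0,0],[0,0,0]],[[0,0,0],[0,0,0]],[[0,0,0],[0,0,0]],[[0,0,0],[0,0,0]],[[0,0,0],[0,0,0]],[[0,0,0],[0,0,0]]]' --fingers 0.7

```text
clock: 6.65
position: [0.4921, -0.0224, 0.0767]
ee_rot: [3.142, -0.0, -2.637]
force: [-0.3, -0.3, -1.6]
gripper_width: 0.0182
gripper_force: 39.8
```

Emit:
jog_arm --moves '[[[0,0,0.002],[0,0,0]],[[0,0,0.005],[0,0,0]],[[0,0,0.005],[0,0,0]],[[0,0,0.004],[0,0,0]],[[0,0,0],[0,0,0]]]'

```text
clock: 7.07
position: [0.4929, -0.0222, 0.094]
ee_rot: [-3.141, 0.002, -2.636]
force: [-0.4, 0.0, -0.9]
gripper_width: 0.0187
gripper_force: 39.8
```

```bash
python3 - <<'E'
from h import *
c=cap("wrist");d=cap("side");s=bot.read_state();print(s['position'],s['gripper_width'],s['force'],s['moment'])
cv2.imwrite('pics/v4.png',np.hstack([cv2.resize(c['img'],(400,300)),cv2.resize(d['img'][140:250,245:392],(400,300),interpolation=cv2.INTER_CUBIC)]))
E
```

```text
[ 0.49232334 -0.02232838  0.09307869] 0.018258679363704185 [-0.56200147 -0.52630505 -0.48463205] [0.07181714 0.05947848 0.02783986]
```

View pics/v4.png

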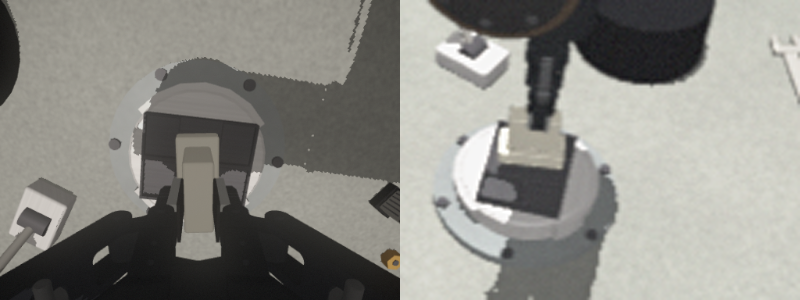

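Held and lifted, with the web between the pads. Next it goes to the tray.

Emit:
jog_arm --moves '[[[0,0,0.02],[0,0,0]],[[0,0,0.02],[0,0,0]],[[0,0,0.02],[0,0,0]],[[0,0,0.02],[0,0,0]],[[0.025,0.012,0],[0,0,0]],[[0.025,0.012,0],[0,0,0]],[[0.025,0.012,0],[0,0,0]],[[0.025,0.012,0],[0,0,0]],[[0.025,0.012,0],[0,0,0]],[[0.025,0.012,0],[0,0,0]],[[0.025,0.012,0],[0,0,0]],[[0.027,0.013,0],[0,0,0]],[[0,0,-0.02],[0,0,0]],[[0,0,-0.025],[0,0,0]],[[0,0,-0.025],[0,0,0]],[[0,0,-0.025],[0,0,0]],[[0,0,-0.02],[0,0,0]],[[0,0,-0.012],[0,0,0]],[[0,0,-0.007],[0,0,0]],[[0,0,0],[0,0,0]]]'

```text
clock: 8.83
position: [0.6933, 0.0743, 0.037]
ee_rot: [3.141, -0.003, -2.637]
force: [-0.1, -0.1, 0.2]
gripper_width: 0.0186
gripper_force: 39.8
```

Emit:
jog_arm --moves '[[[0,0,0],[0,0,0]],[[0,0,0],[0,0,0]],[[0,0,0],[0,0,0]],[[0,0,0],[0,0,0]],[[0,0,0.01],[0,0,0]],[[0,0,0.02],[0,0,0]],[[0,0,0.03],[0,0,0]],[[0,0,0.04],[0,0,0]],[[0,0,0.04],[0,0,0]],[[0,0,0.04],[0,0,0]],[[0,0,0],[0,0,0]],[[0,0,0],[0,0,0]]]' --fingers -0.1

```text
clock: 9.83
position: [0.6957, 0.075, 0.2239]
ee_rot: [-3.14, 0.008, -2.636]
force: [-0.1, -0.1, -1.3]
gripper_width: 0.0471
gripper_force: 0.0
```

```bash
python3 - <<'E'
from h import *
import pickle
c=cap("wrist");d=cap("top");s=bot.read_state();print(s['clock'],s['position'],np.degrees(s['ee_rot']),s['gripper_width'],s['q'].round(2))
pickle.dump(c,open('w2.pkl','wb'));pickle.dump(d,open('t2.pkl','wb'))
cv2.imwrite('pics/v5.png',np.hstack([cv2.resize(c['img'],(400,300)),cv2.resize(d['img'][120:270,140:340],(400,300),interpolation=cv2.INTER_CUBIC)]))
E
```

```text
9.9333 [0.6937444  0.07460476 0.21930475] [ 1.79980888e+02  4.49277833e-02 -1.51074969e+02] 0.046919934537038424 [ 0.39  0.39  0.08 -0.   -1.26 -1.45]
```

View pics/v5.png

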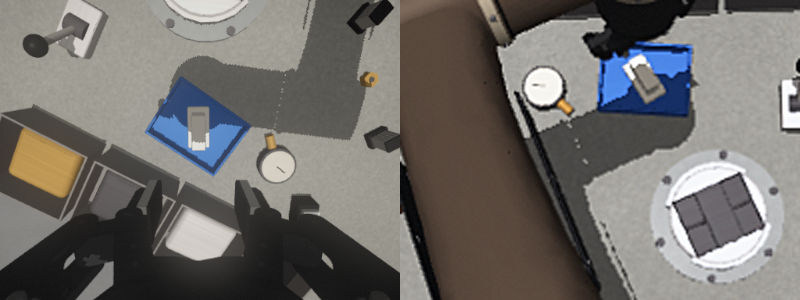

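The packer lies in the tray, and the housing's pockets are all clear. Now a look at the elements.

Emit:
jog_arm --moves '[[[-0.0195,0.023,0.004],[0,0,0]],[[-0.0195,0.023,0.004],[0,0,0]],[[-0.0195,0.023,0.004],[0,0,0]],[[-0.0195,0.023,0.004],[0,0,0]],[[-0.0195,0.023,0.004],[0,0,0]],[[-0.0195,0.023,0.004],[0,0,0]],[[-0.0195,0.023,0.004],[0,0,0]],[[-0.0195,0.023,0.004],[0,0,0]],[[-0.0195,0.023,0],[0,0,0]],[[-0.0195,0.023,0],[0,0,0]],[[0,0,0],[0,0,0]],[[0,0,0],[0,0,0]],[[0,0,0],[0,0,0]],[[0,0,0],[0,0,0]]]' --fingers -1

```text
clock: 11.1
position: [0.4993, 0.3038, 0.25]
ee_rot: [-3.141, -0.001, -2.637]
force: [0.5, 0.0, 0.8]
gripper_width: 0.0854
gripper_force: 0.0
```

```bash
cat >> h.py <<'E'
def rotz(a):
    return np.array([[np.cos(a),-np.sin(a),0],[np.sin(a),np.cos(a),0],[0,0,1]])
def box(lx,ly,z0,z1):
    return np.array([[a*lx/2,b*ly/2,z] for a in(-1,1) for b in(-1,1) for z in(z0,z1)])
FOOT=box(.034,.026,0,.012);BODY=box(.028,.018,.012,.046)
def sil(c,x,y,a,z=0,parts=(FOOT,BODY),shape=(384,512),K=4):
    m=np.zeros((shape[0]*K,shape[1]*K),np.uint8)
    for p in parts:
        q=proj(c,p@rotz(a).T+[x,y,z]);h=cv2.convexHull(((q+.5)*K).astype(np.float32)).astype(int)
        cv2.fillConvexPoly(m,h,255)
    return m
def fit(c,x,y,mask,z=0,R=45,K=4,parts=(FOOT,BODY),step=.004):
    """best x,y,yaw by IoU of a dark mask (uint8 0/255) with the projected element"""
    from scipy.optimize import minimize
    u,v=proj(c,[[x,y,z+.02]])[0].astype(int)
    y0,y1,x0,x1=max(v-R,0),min(v+R,384),max(u-R,0),min(u+R,512)
    M=cv2.resize(mask[y0:y1,x0:x1],None,fx=K,fy=K,interpolation=cv2.INTER_LINEAR)>127
    def cost(p):
        s=sil(c,p[0],p[1],p[2],z,parts)[y0*K:y1*K,x0*K:x1*K]>0
        return -(s&M).sum()/max((s|M).sum(),1)
    best=None
    for a in np.radians(range(0,180,15)):
        r=minimize(cost,[x,y,a],method='Nelder-Mead',options=dict(initial_simplex=[[x,y,a],[x+step,y,a],[x,y+step,a],[x,y,a+.15]],maxiter=60))
        if best is None or r.fun<best.fun:best=r
    r=minimize(cost,best.x,method='Nelder-Mead',options=dict(initial_simplex=best.x+np.array([[0,0,0],[.001,0,0],[0,.001,0],[0,0,.04]]),maxiter=80))
    return r.x,-r.fun
def blob(c,x,y,z=.02,thr=62,R=40,hi=None):
    """connected dark low-saturation blob nearest to the projected guess"""
    I=c['img'];g=I.max(2);sat=I.max(2).astype(int)-I.min(2)
    m=((g<thr)&(sat<25)).astype(np.uint8)
    n,l,st,ce=cv2.connectedComponentsWithStats(m)
    u=proj(c,[[x,y,z]])[0];ok=[i for i in range(1,n) if 150<st[i,4]<6000 and np.hypot(*(ce[i]-u))<R]
    if not ok:return None
    i=min(ok,key=lambda k:np.hypot(*(ce[k]-u)));return (l==i).astype(np.uint8)*255,st[i]
E
python3 - <<'E'
from h import *
import pickle
c=cap("wrist");s=bot.read_state();print(s['clock'],s['position'],np.degrees(s['ee_rot']))
pickle.dump(c,open('w3.pkl','wb'))
im=c['img'].copy()
for n,x,y in(('e0',.567,.342),('e1',.428,.318),('e2',.441,.207)):
    print(n,proj(c,[[x,y,.02]])[0].round())
    b=blob(c,x,y)
    if b is None: print('none');continue
    p,f=fit(c,x,y,b[0]);print(b[1],p[:2].round(4),np.degrees(p[2])%180,f)
    k=sil(c,*p);cs,_=cv2.findContours(k[::4,::4].copy(),cv2.RETR_EXTERNAL,cv2.CHAIN_APPROX_NONE);cv2.drawContours(im,cs,-1,(0,255,0),1)
cv2.imwrite('pics/w3.png',cv2.resize(im,(800,600),interpolation=cv2.INTER_NEAREST))
E
```

```text
11.15 [0.49946523 0.30374244 0.25013312] [-1.79972865e+02 -6.07159671e-02 -1.51127893e+02]
e0 [254. 216.]
[242 202  29  19 165] [0.5603 0.3423] 166.76177250302726 0.24814918939180958
e1 [291. 116.]
[279 101  31  33 618] [0.4277 0.3226] 2.163593918433719 0.9564489112227805
e2 [207.  81.]
none
```

View pics/w3.png

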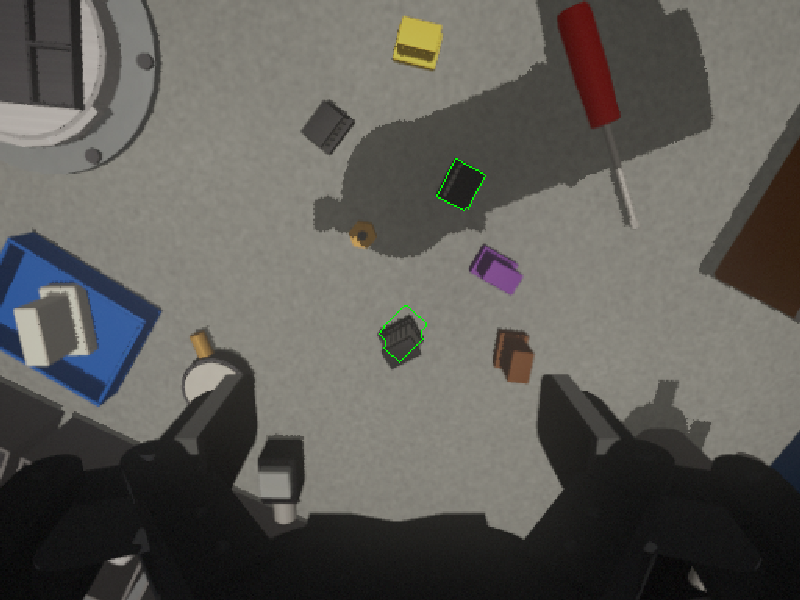

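The wrist view shows the three elements at (328,127), (462,184) and (402,337) in 800 px scale, with e1 well fitted in shadow. The lit ones need a higher threshold.

```bash
python3 - <<'E'
from h import *
import pickle
c=pickle.load(open('w3.pkl','rb'))
for n,x,y in(('e0',.567,.345),('e2',.441,.207),('e1',.428,.322)):
  for t in(70,80,88):
    b=blob(c,x,y,thr=t)
    if b is None: print(n,t,'none');continue
    p,f=fit(c,x,y,b[0]);print(n,t,b[1],p[:2].round(4),np.degrees(p[2])%180,round(f,3))
E
```

```text
e0 70 [242 201  29  34 545] [0.568  0.3448] 146.38213112780647 0.807
e0 80 [242 201  29  35 643] [0.5681 0.3448] 146.5780192230613 0.936
e0 88 [241 201  30  35 660] [0.5685 0.3451] 147.05762322483557 0.949
e2 70 [194  64  33  34 320] [0.4394 0.2088] 170.4952903598654 0.463
e2 80 [193  64  34  35 661] [0.4396 0.2085] 170.54779502707066 0.952
e2 88 [193  64  34  35 679] [0.4397 0.2084] 169.5109770735827 0.963
e1 70 [278 100  33  35 677] [0.4275 0.3226] 0.910084297782879 0.924
e1 80 none
e1 88 none
```

Emit:
jog_arm --moves '[[[0.004,0.0024,-0.006],[0,0,6.9]],[[0.004,0.0024,-0.006],[0,0,6.9]],[[0.004,0.0024,-0.006],[0,0,6.9]],[[0.004,0.0024,-0.006],[0,0,6.9]],[[0.004,0.0024,-0.006],[0,0,6.9]],[[0.004,0.0024,-0.006],[0,0,6.9]],[[0.004,0.0024,-0.006],[0,0,6.9]],[[0.004,0.0024,-0.006],[0,0,6.9]],[[0.004,0.0024,-0.006],[0,0,6.9]],[[0.004,0.0024,-0.006],[0,0,6.9]],[[0.004,0.0024,-0.006],[0,0,6.9]],[[0.004,0.0024,-0.006],[0,0,6.9]],[[0.004,0.0024,-0.006],[0,0,6.9]],[[0.004,0.0024,-0.006],[0,0,6.9]],[[0.004,0.0024,-0.006],[0,0,6.9]],[[0.004,0.0024,-0.006],[0,0,6.9]],[[0.005,0.0029,-0.004],[0,0,6.9]],[[0,0,0],[0,0,0]],[[0,0,0],[0,0,0]],[[0,0,0],[0,0,0]]]' --fingers 0

```text
clock: 12.82
position: [0.5684, 0.3452, 0.1507]
ee_rot: [3.141, -0.0, -0.594]
force: [-1.2, -0.2, 0.2]
gripper_width: 0.0427
gripper_force: 0.0
```

```bash
python3 - <<'E'
from h import *
import pickle
c=cap("wrist");s=bot.read_state();print(s['clock'],s['position'],np.degrees(s['ee_rot']),s['gripper_width'],s['q'].round(2))
pickle.dump(c,open('w4.pkl','wb'))
x,y=.5685,.345
print(proj(c,[[x,y,.02]]))
for t in(62,70,80,88):
    b=blob(c,x,y,thr=t)
    if b is None: print(t,'none');continue
    p,f=fit(c,x,y,b[0],R=90);print(t,b[1],p[:2].round(4),np.degrees(p[2])%180,round(f,3))
E
```

```text
12.8667 [0.56829833 0.34543585 0.15096755] [-1.79989729e+02 -3.62771015e-03 -3.39968808e+01] 0.043125294473448254 [ 0.84  0.38 -0.09  0.   -1.09  0.14]
[[253.50036348 177.21225364]]
62 [240 157  27  42 921] [0.5687 0.3455] 148.89132297573403 0.866
70 [240 157  27  43 979] [0.5685 0.3455] 148.7291212325597 0.886
80 none
88 none
```

Consistent from both sides, so I'll descend and grip.

Emit:
jog_arm --moves '[[[0,0,-0.02],[0,0,1]],[[0,0,-0.025],[0,0,1]],[[0,0,-0.025],[0,0,0]],[[0,0,-0.02],[0,0,0]],[[0,0,-0.015],[0,0,0]],[[0,0,-0.008],[0,0,0]],[[0,0,-0.004],[0,0,0]],[[0,0,0],[0,0,0]],[[0,0,0],[0,0,0]]]'

```text
clock: 13.62
position: [0.5686, 0.3463, 0.0347]
ee_rot: [-3.14, -0.0, -0.555]
force: [0.5, 0.4, -0.4]
gripper_width: 0.0428
gripper_force: 0.0
```

Emit:
jog_arm --moves '[[[0,0,0],[0,0,0]],[[0,0,0],[0,0,0]],[[0,0,0],[0,0,0]],[[0,0,0],[0,0,0]],[[0,0,0],[0,0,0]],[[0,0,0],[0,0,0]]]' --fingers 0.75

```text
clock: 14.12
position: [0.5682, 0.3459, 0.0339]
ee_rot: [-3.141, -0.0, -0.555]
force: [0.3, -1.0, -0.7]
gripper_width: 0.0108
gripper_force: 0.0
```

```bash
python3 - <<'E'
from h import *
import pickle
d=cap("side");c=cap("wrist")
u=np.array([-np.sin(.505),np.cos(.505),0])
for off in(.043,.05,.057):
  for z in(.071,.084,.1,.115): print(off,z,proj(d,[np.array([.4921,-.0224,0])+off*u+[0,0,z]])[0].round(1),'seen 295.7 195.1')
s=bot.read_state();p=s['position'];print(s['gripper_width'],s['gripper_force'],s['force'])
b=blob(c,.5686,.3455,thr=70)
a,b2=c['img'],d['img']
q=proj(d,[p])[0].astype(int);w=proj(c,[p])[0].astype(int);print(q,w)
def cr(I,q,k):y=max(q[1]-k,0);x=max(q[0]-k,0);return cv2.resize(I[y:y+2*k,x:x+2*k],(400,400),interpolation=cv2.INTER_CUBIC)
o=np.hstack([cr(a,w,70),cr(b2,q,40)]);cv2.circle(o,(200,200),3,(0,0,255),-1);cv2.circle(o,(600,200),3,(0,0,255),-1)
cv2.imwrite('pics/v6.png',o)
E
```

```text
0.043 0.071 [292.9 206.8] seen 295.7 195.1
0.043 0.084 [293.3 203.6] seen 295.7 195.1
0.043 0.1 [293.9 199.5] seen 295.7 195.1
0.043 0.115 [294.4 195.6] seen 295.7 195.1
0.05 0.071 [292.7 208.9] seen 295.7 195.1
0.05 0.084 [293.1 205.6] seen 295.7 195.1
0.05 0.1 [293.7 201.5] seen 295.7 195.1
0.05 0.115 [294.2 197.6] seen 295.7 195.1
0.057 0.071 [292.5 210.9] seen 295.7 195.1
0.057 0.084 [292.9 207.7] seen 295.7 195.1
0.057 0.1 [293.4 203.6] seen 295.7 195.1
0.057 0.115 [294.  199.7] seen 295.7 195.1
0.010564603749753173 0.0 [ 0.36014048 -0.10701881  0.41034044]
[178 282] [253 229]
```

View pics/v6.png

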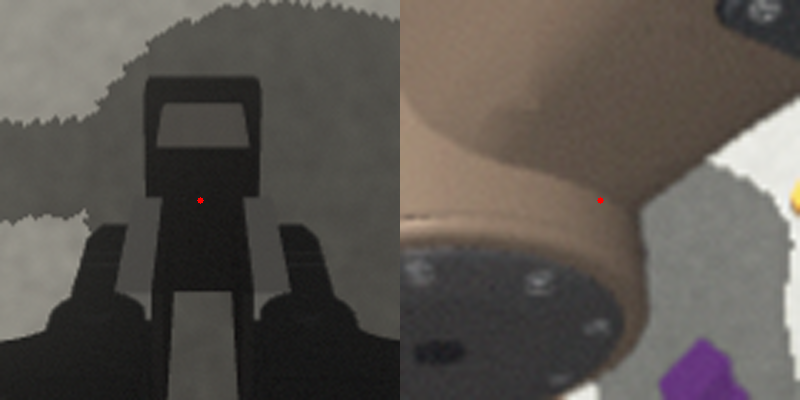

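The picture shows the pads closed at a level just above the element's top. In both grasps the real fingertips sit about 30 mm farther back than stated: the open tip is at TCP z +28 mm and the shut tip at about +16 mm. I'll open, go about 28 mm lower and grip again, watching the force.

Emit:
jog_arm --moves '[[[0,0,0],[0,0,0]],[[0,0,0],[0,0,0]],[[0,0,0],[0,0,0]],[[0,0,0],[0,0,0]],[[0,0,-0.006],[0,0,0]],[[0,0,-0.006],[0,0,0]],[[0,0,-0.006],[0,0,0]],[[0,0,-0.006],[0,0,0]],[[0,0,0],[0,0,0]],[[0,0,0],[0,0,0]]]' --fingers 0

```text
clock: 15.05
position: [0.5678, 0.3455, 0.0088]
ee_rot: [3.14, 0.0, -0.554]
force: [-0.9, 0.0, 0.4]
gripper_width: 0.0429
gripper_force: 0.0
```

Emit:
jog_arm --moves '[[[0,0,0],[0,0,0]],[[0,0,0],[0,0,0]],[[0,0,0],[0,0,0]],[[0,0,0],[0,0,0]],[[0,0,0],[0,0,0]],[[0,0,0],[0,0,0]]]' --fingers 0.75

```text
clock: 15.55
position: [0.5683, 0.3461, 0.0101]
ee_rot: [-3.141, -0.0, -0.554]
force: [-0.5, 0.6, 2.3]
gripper_width: 0.0173
gripper_force: 39.8
```

Emit:
jog_arm --moves '[[[0,0,0.005],[0,0,0]],[[0,0,0.01],[0,0,0]],[[0,0,0.02],[0,0,0]],[[0,0,0.02],[0,0,0]],[[0,0,0.02],[0,0,0]],[[0,0,0.015],[0,0,0]],[[0,0,0],[0,0,0]],[[0,0,0],[0,0,0]]]'

```text
clock: 16.22
position: [0.5684, 0.3463, 0.1012]
ee_rot: [-3.139, -0.0, -0.555]
force: [-0.2, 0.9, -1.5]
gripper_width: 0.017
gripper_force: 39.5
```

Held and lifted. Now to pocket 3.

Emit:
jog_arm --moves '[[[-0.0024,-0.0245,0.002],[0,0,3.4]],[[-0.0024,-0.0245,0.002],[0,0,3.4]],[[-0.0024,-0.0245,0.002],[0,0,3.4]],[[-0.0024,-0.0245,0.002],[0,0,3.4]],[[-0.0024,-0.0245,0.002],[0,0,3.4]],[[-0.0024,-0.0245,0.002],[0,0,3.4]],[[-0.0024,-0.0245,0],[0,0,3.4]],[[-0.0024,-0.0245,0],[0,0,3.4]],[[-0.0024,-0.0245,0],[0,0,3.4]],[[-0.0024,-0.0245,0],[0,0,3.4]],[[-0.0024,-0.0245,0],[0,0,3.4]],[[-0.0024,-0.0245,0],[0,0,3.4]],[[-0.0024,-0.0245,0],[0,0,3.4]],[[-0.0024,-0.0245,0],[0,0,3.4]],[[-0.0024,-0.0245,0],[0,0,3.4]],[[-0.0024,-0.0245,0],[0,0,3.5]],[[0,0,0],[0,0,0]],[[0,0,0],[0,0,0]],[[0,0,0],[0,0,0]]]'

```text
clock: 17.8
position: [0.5293, -0.0462, 0.1111]
ee_rot: [-3.141, 0.001, 0.395]
force: [-0.2, 0.1, -1.3]
gripper_width: 0.017
gripper_force: 39.5
```

```bash
python3 - <<'E'
from h import *
import pickle
c=cap("wrist");s=bot.read_state();print(s['clock'],s['position'],np.degrees(s['ee_rot']),s['gripper_width'],s['q'].round(2))
pickle.dump(c,open('w5.pkl','wb'))
im=c['img'].copy();C=np.array([.497,-.0214,0]);A=rotz(np.radians(22.7))
def poly(P,col):
    q=(proj(c,np.array(P)@A.T+C)*8).astype(np.int32);cv2.polylines(im2,[q.reshape(-1,1,2)//4],True,col,1)
im2=cv2.resize(im,None,fx=2,fy=2,interpolation=cv2.INTER_CUBIC)
r=lambda x,y,w,h,z:[[x-w/2,y-h/2,z],[x+w/2,y-h/2,z],[x+w/2,y+h/2,z],[x-w/2,y+h/2,z]]
poly(r(0,0,.084,.104,.046),(0,255,0))
for a,b in((.021,.035),(-.021,.035),(-.021,-.035),(.021,-.035)):poly(r(a,b,.038,.03,.046),(0,255,255))
h=proj(c,[s['position']])[0];print(h)
q=proj(c,[[.497,-.0214,.046]])[0]*2;x,y=(q-[300,250]).astype(int).clip(0);cv2.imwrite('pics/w5.png',im2[y:y+560,x:x+700])
E
```

```text
17.85 [ 0.52948729 -0.04577495  0.11122495] [-1.79985936e+02  4.57118995e-02  2.26954465e+01] 0.017232428873384976 [ 0.28  0.21 -0.44 -0.   -0.92  1.68]
[253.19297709 229.00910788]
```

View pics/w5.png

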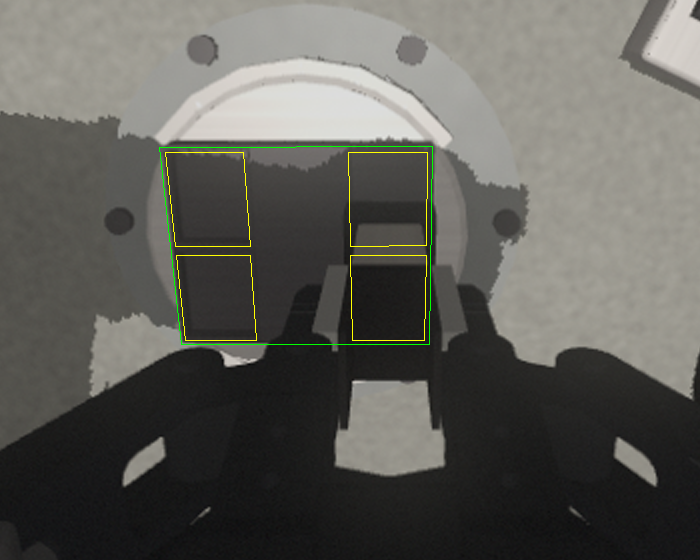

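The overlay matches the block edges (the 5 px strip above is its side face), and the element hangs over pocket 3. Lowering it.

Emit:
jog_arm --moves '[[[0,0,-0.015],[0,0,0]],[[0,0,-0.015],[0,0,0]],[[0,0,-0.012],[0,0,0]],[[0,0,-0.008],[0,0,0]],[[0,0,-0.003],[0,0,0]],[[0,0,-0.002],[0,0,0]],[[0,0,-0.002],[0,0,0]],[[0,0,-0.002],[0,0,0]],[[0,0,-0.002],[0,0,0]],[[0,0,-0.001],[0,0,0]],[[0,0,0],[0,0,0]],[[0,0,0],[0,0,0]]]'

```text
clock: 18.85
position: [0.5298, -0.0462, 0.0499]
ee_rot: [3.142, -0.0, 0.397]
force: [0.6, 0.2, -1.6]
gripper_width: 0.0169
gripper_force: 39.5
```

Emit:
jog_arm --moves '[[[0,0,-0.001],[0,0,0]],[[0,0,-0.001],[0,0,0]],[[0,0,-0.0005],[0,0,0]],[[0,0,0],[0,0,0]],[[0,0,0],[0,0,0]]]'

```text
clock: 19.27
position: [0.53, -0.0462, 0.048]
ee_rot: [3.141, -0.001, 0.397]
force: [-3.2, 1.1, 7.5]
gripper_width: 0.017
gripper_force: 40.7
```

Emit:
jog_arm --moves '[[[0,0,0],[0,0,0]],[[0,0,0],[0,0,0]],[[0,0,0],[0,0,0]],[[0,0,0],[0,0,0]],[[0,0,0],[0,0,0]]]' --fingers 0.2

```text
clock: 19.68
position: [0.5297, -0.0461, 0.0471]
ee_rot: [-3.142, 0.0, 0.397]
force: [-0.3, 0.0, -0.2]
gripper_width: 0.0343
gripper_force: 0.0
```

Seated (contact at z ≈ 0.048). Next is e2.

Emit:
jog_arm --moves '[[[0,0,0.015],[0,0,0]],[[0,0,0.03],[0,0,0]],[[0,0,0.03],[0,0,0]],[[0,0,0.025],[0,0,0]],[[-0.009,0.0255,0],[0,0,-3.3]],[[-0.009,0.0255,0],[0,0,-3.3]],[[-0.009,0.0255,0],[0,0,-3.3]],[[-0.009,0.0255,0],[0,0,-3.3]],[[-0.009,0.0255,0],[0,0,-3.3]],[[-0.009,0.0255,0],[0,0,-3.3]],[[-0.009,0.0255,0],[0,0,-3.3]],[[-0.009,0.0255,0],[0,0,-3.3]],[[-0.009,0.0255,0],[0,0,-3.3]],[[-0.009,0.0255,0],[0,0,-3]],[[0,0,0],[0,0,0]],[[0,0,0],[0,0,0]],[[0,0,0],[0,0,0]]]' --fingers 0

```text
clock: 21.1
position: [0.4395, 0.2087, 0.1471]
ee_rot: [3.141, 0.0, -0.173]
force: [-0.1, -0.6, -1.0]
gripper_width: 0.0426
gripper_force: 0.0
```

```bash
cat > e.py <<'E'
from h import *
import sys
def look(x,y,R=90,thr=(55,62,70,80,88)):
    c=cap("wrist");s=bot.read_state();print(s['clock'],s['position'],np.degrees(s['ee_rot'][2]),s['gripper_width'],proj(c,[[x,y,.02]])[0])
    for t in thr:
        b=blob(c,x,y,thr=t,R=60)
        if b is None: print(t,'none');continue
        p,f=fit(c,x,y,b[0],R=R);print(t,b[1],p[:2].round(4),np.degrees(p[2])%180,round(f,3))
look(float(sys.argv[1]),float(sys.argv[2]))
E
python3 e.py .4396 .2085
```

```text
21.15 [0.43970786 0.20837196 0.14707168] -9.941683764533177 0.04247054553335468 [253.55842888 178.09096215]
55 [241 158  26  42 892] [0.4398 0.2084] 169.3491465667464 0.832
62 [241 158  27  42 942] [0.4398 0.2084] 169.39482337274848 0.869
70 [241 157  27  44 977] [0.4401 0.2083] 169.70049800857936 0.885
80 [ 241  157   67   75 1772] [0.439  0.2083] 168.93908966677205 0.601
88 none
```

Emit:
jog_arm --moves '[[[0,0,-0.025],[0,0,0]],[[0,0,-0.03],[0,0,0]],[[0,0,-0.03],[0,0,0]],[[0,0,-0.02],[0,0,0]],[[0,0,-0.015],[0,0,0]],[[0,0,-0.01],[0,0,0]],[[0,0,-0.007],[0,0,0]],[[0,0,0],[0,0,0]],[[0,0,0],[0,0,0]]]'

```text
clock: 21.9
position: [0.44, 0.2083, 0.0103]
ee_rot: [3.141, 0.0, -0.175]
force: [0.2, 0.3, 0.5]
gripper_width: 0.0424
gripper_force: 0.0
```

Emit:
jog_arm --moves '[[[0,0,0],[0,0,0]],[[0,0,0],[0,0,0]],[[0,0,0],[0,0,0]],[[0,0,0],[0,0,0]],[[0,0,0],[0,0,0]],[[0,0,0],[0,0,0]]]' --fingers 0.75

```text
clock: 22.4
position: [0.4402, 0.2093, 0.0111]
ee_rot: [-3.141, -0.001, -0.173]
force: [-0.4, -1.5, 5.8]
gripper_width: 0.0172
gripper_force: 41.6
```

Emit:
jog_arm --moves '[[[0,0,0.005],[0,0,0]],[[0,0,0.01],[0,0,0]],[[0,0,0.02],[0,0,0]],[[0,0,0.025],[0,0,0]],[[0,0,0.025],[0,0,0]],[[0,0,0.02],[0,0,0]],[[0,0,0],[0,0,0]],[[0,0,0],[0,0,0]]]'

```text
clock: 23.07
position: [0.44, 0.2095, 0.1164]
ee_rot: [-3.139, -0.001, -0.174]
force: [0.3, -0.0, -1.5]
gripper_width: 0.0167
gripper_force: 40.6
```

Emit:
jog_arm --moves '[[[0.0024,-0.0206,0],[0,0,3.3]],[[0.0024,-0.0206,0],[0,0,3.3]],[[0.0024,-0.0206,0],[0,0,3.3]],[[0.0024,-0.0206,0],[0,0,3.3]],[[0.0024,-0.0206,0],[0,0,3.3]],[[0.0024,-0.0206,0],[0,0,3.3]],[[0.0024,-0.0206,0],[0,0,3.2]],[[0.0024,-0.0206,0],[0,0,3.2]],[[0.0024,-0.0206,0],[0,0,3.2]],[[0.0024,-0.0206,0],[0,0,3.2]],[[0,0,0],[0,0,0]],[[0,0,-0.015],[0,0,0]],[[0,0,-0.015],[0,0,0]],[[0,0,-0.015],[0,0,0]],[[0,0,-0.007],[0,0,0]],[[0,0,0],[0,0,0]],[[0,0,0],[0,0,0]]]'

```text
clock: 24.48
position: [0.4633, 0.0029, 0.0628]
ee_rot: [3.141, 0.002, 0.395]
force: [0.5, 0.3, -0.9]
gripper_width: 0.0169
gripper_force: 40.6
```

Emit:
jog_arm --moves '[[[0.0006,0,-0.003],[0,0,0]],[[0,0,-0.002],[0,0,0]],[[0,0,-0.002],[0,0,0]],[[0,0,-0.002],[0,0,0]],[[0,0,-0.002],[0,0,0]],[[0,0,-0.001],[0,0,0]],[[0,0,-0.001],[0,0,0]],[[0,0,-0.001],[0,0,0]],[[0,0,0],[0,0,0]],[[0,0,0],[0,0,0]]]'

```text
clock: 25.32
position: [0.4644, 0.0029, 0.0492]
ee_rot: [3.142, -0.0, 0.395]
force: [-0.1, -0.1, -0.8]
gripper_width: 0.017
gripper_force: 40.6
```

Emit:
jog_arm --moves '[[[0,0,-0.001],[0,0,0]],[[0,0,-0.001],[0,0,0]],[[0,0,0],[0,0,0]],[[0,0,0],[0,0,0]]]'

```text
clock: 25.65
position: [0.4648, 0.0026, 0.0488]
ee_rot: [3.141, -0.001, 0.396]
force: [-5.8, -1.5, 19.8]
gripper_width: 0.0171
gripper_force: 43.3
```

Emit:
jog_arm --moves '[[[0,0,0],[0,0,0]],[[0,0,0],[0,0,0]],[[0,0,0],[0,0,0]],[[0,0,0],[0,0,0]],[[0,0,0],[0,0,0]]]' --fingers 0.2

```text
clock: 26.07
position: [0.4643, 0.0029, 0.047]
ee_rot: [-3.142, 0.0, 0.395]
force: [-0.4, -0.4, 0.3]
gripper_width: 0.0341
gripper_force: 0.0
```

Emit:
jog_arm --moves '[[[0,0,0.015],[0,0,0]],[[0,0,0.03],[0,0,0]],[[0,0,0.03],[0,0,0]],[[0,0,0.025],[0,0,0]],[[-0.0028,0.0246,0],[0,0,-1.6]],[[-0.0028,0.0246,0],[0,0,-1.6]],[[-0.0028,0.0246,0],[0,0,-1.6]],[[-0.0028,0.0246,0],[0,0,-1.6]],[[-0.0028,0.0246,0],[0,0,-1.6]],[[-0.0028,0.0246,0],[0,0,-1.6]],[[-0.0028,0.0246,0],[0,0,-1.6]],[[-0.0028,0.0246,0],[0,0,-1.6]],[[-0.0028,0.0246,0],[0,0,-1.6]],[[-0.0028,0.0246,0],[0,0,-1.6]],[[-0.0028,0.0246,0],[0,0,-1.6]],[[-0.0028,0.0246,0],[0,0,-1.6]],[[-0.0028,0.0246,0],[0,0,-1.6]],[[0,0,0],[0,0,0]],[[0,0,0],[0,0,0]],[[0,0,0],[0,0,0]]]' --fingers 0

```text
clock: 27.73
position: [0.4276, 0.3224, 0.1467]
ee_rot: [3.141, 0.001, 0.033]
force: [0.9, -1.0, 0.1]
gripper_width: 0.0428
gripper_force: 0.0
```

```bash
python3 e.py .4277 .3226
```

```text
27.7833 [0.42771923 0.32206847 0.14691222] 1.8374811696030415 0.04308112883395155 [253.09314059 178.063984  ]
55 [240 158  27  43 908] [0.4271 0.3225] 1.513716176594727 0.832
62 [240 158  27  43 967] [0.4272 0.3224] 2.1967092565493305 0.867
70 [ 240  158   27   43 1018] [0.4272 0.3228] 1.968005449728211 0.894
80 none
88 none
```

Emit:
jog_arm --moves '[[[-0.0005,0.0004,-0.025],[0,0,0]],[[0,0,-0.03],[0,0,0]],[[0,0,-0.03],[0,0,0]],[[0,0,-0.02],[0,0,0]],[[0,0,-0.015],[0,0,0]],[[0,0,-0.01],[0,0,0]],[[0,0,-0.007],[0,0,0]],[[0,0,0],[0,0,0]],[[0,0,0],[0,0,0]]]'

```text
clock: 28.53
position: [0.4278, 0.3231, 0.0106]
ee_rot: [-3.141, -0.0, 0.032]
force: [0.3, 0.9, -0.0]
gripper_width: 0.043
gripper_force: 0.0
```

Emit:
jog_arm --moves '[[[0,0,0],[0,0,0]],[[0,0,0],[0,0,0]],[[0,0,0],[0,0,0]],[[0,0,0],[0,0,0]],[[0,0,0],[0,0,0]],[[0,0,0],[0,0,0]]]' --fingers 0.75

```text
clock: 29.03
position: [0.4279, 0.3237, 0.0112]
ee_rot: [-3.14, -0.001, 0.032]
force: [-1.1, -1.4, 7.0]
gripper_width: 0.0171
gripper_force: 41.5
```

Emit:
jog_arm --moves '[[[0,0,0.005],[0,0,0]],[[0,0,0.01],[0,0,0]],[[0,0,0.02],[0,0,0]],[[0,0,0.025],[0,0,0]],[[0,0,0.025],[0,0,0]],[[0,0,0.02],[0,0,0]],[[0,0,0],[0,0,0]],[[0,0,0],[0,0,0]]]'

```text
clock: 29.7
position: [0.4278, 0.3238, 0.117]
ee_rot: [-3.139, -0.002, 0.032]
force: [-0.5, -0.1, -1.8]
gripper_width: 0.017
gripper_force: 40.5
```

Emit:
jog_arm --moves '[[[0.0058,-0.0234,0],[0,0,1.6]],[[0.0058,-0.0234,0],[0,0,1.6]],[[0.0058,-0.0234,0],[0,0,1.6]],[[0.0058,-0.0234,0],[0,0,1.6]],[[0.0058,-0.0234,0],[0,0,1.6]],[[0.0058,-0.0234,0],[0,0,1.6]],[[0.0058,-0.0234,0],[0,0,1.6]],[[0.0058,-0.0234,0],[0,0,1.6]],[[0.0058,-0.0234,0],[0,0,1.6]],[[0.0058,-0.0234,0],[0,0,1.6]],[[0.0058,-0.0234,0],[0,0,1.6]],[[0.0058,-0.0234,0],[0,0,1.6]],[[0.0056,-0.0234,0],[0,0,1.7]],[[0,0,-0.015],[0,0,0]],[[0,0,-0.015],[0,0,0]],[[0,0,-0.015],[0,0,0]],[[0,0,-0.007],[0,0,0]],[[0,0,0],[0,0,0]],[[0,0,0],[0,0,0]]]'

```text
clock: 31.28
position: [0.5022, 0.0188, 0.0629]
ee_rot: [3.141, 0.002, 0.397]
force: [-0.9, 0.0, -0.6]
gripper_width: 0.0171
gripper_force: 40.5
```

Emit:
jog_arm --moves '[[[0.0006,0,-0.003],[0,0,0]],[[0,0,-0.002],[0,0,0]],[[0,0,-0.002],[0,0,0]],[[0,0,-0.002],[0,0,0]],[[0,0,-0.002],[0,0,0]],[[0,0,-0.001],[0,0,0]],[[0,0,-0.001],[0,0,0]],[[0,0,-0.001],[0,0,0]],[[0,0,0],[0,0,0]],[[0,0,0],[0,0,0]]]'

```text
clock: 32.12
position: [0.5033, 0.0189, 0.0493]
ee_rot: [3.142, -0.0, 0.397]
force: [0.1, -0.6, -0.1]
gripper_width: 0.0169
gripper_force: 40.7
```

Emit:
jog_arm --moves '[[[0,0,-0.001],[0,0,0]],[[0,0,-0.0005],[0,0,0]],[[0,0,0],[0,0,0]],[[0,0,0],[0,0,0]]]'

```text
clock: 32.45
position: [0.5035, 0.0188, 0.0492]
ee_rot: [3.141, -0.001, 0.397]
force: [-6.1, -0.8, 16.0]
gripper_width: 0.0169
gripper_force: 42.6
```

Emit:
jog_arm --moves '[[[0,0,0],[0,0,0]],[[0,0,0],[0,0,0]],[[0,0,0],[0,0,0]],[[0,0,0],[0,0,0]],[[0,0,0.015],[0,0,0]],[[0,0,0.03],[0,0,0]],[[0,0,0.035],[0,0,0]],[[0,0,0.035],[0,0,0]],[[0,0,0.035],[0,0,0]],[[0,0,0.03],[0,0,0]]]' --fingers 0.2

```text
clock: 33.28
position: [0.5034, 0.0188, 0.2302]
ee_rot: [3.141, -0.001, 0.397]
force: [0.5, 1.3, 0.3]
gripper_width: 0.0341
gripper_force: 0.0
```

Emit:
jog_arm --moves '[[[0.0008,-0.0158,0.001],[0,0,-7]],[[0.0008,-0.0158,0.001],[0,0,-7]],[[0.0008,-0.0158,0.001],[0,0,-7]],[[0.0008,-0.0158,0.001],[0,0,-7]],[[0.0008,-0.0158,0.001],[0,0,-7]],[[0.0008,-0.0158,0.001],[0,0,-7]],[[0.0008,-0.0158,0.001],[0,0,-7]],[[0.0008,-0.0158,0.001],[0,0,-7]],[[0.0008,-0.0158,0.001],[0,0,-7]],[[0.0008,-0.0158,0.001],[0,0,-7]],[[0.0008,-0.0158,0.001],[0,0,-7]],[[0.0008,-0.0158,0.001],[0,0,-7]],[[0.0008,-0.0158,0.001],[0,0,-7]],[[0.0008,-0.0158,0.001],[0,0,-7]],[[0.0008,-0.0158,0.001],[0,0,-7]],[[0.0008,-0.0158,0.001],[0,0,-7]],[[0.0008,-0.0158,0.001],[0,0,-7]],[[0.0008,-0.0158,0.001],[0,0,-7]],[[0.0008,-0.0158,0.001],[0,0,-7]],[[0.0008,-0.0158,0.001],[0,0,-7]]]'

```text
clock: 34.95
position: [0.5191, -0.2979, 0.2473]
ee_rot: [3.141, -0.0, -2.053]
force: [-0.4, 0.5, -0.1]
gripper_width: 0.0339
gripper_force: 0.0
```

Emit:
jog_arm --moves '[[[0,0,0],[0,0,-7]],[[0,0,0],[0,0,-7]],[[0,0,0],[0,0,-5]],[[0,0,0],[0,0,0]],[[0,0,0],[0,0,0]],[[0,0,0],[0,0,0]]]' --fingers 0

```text
clock: 35.45
position: [0.5192, -0.297, 0.2475]
ee_rot: [3.141, -0.0, -2.375]
force: [-0.9, -0.8, 0.6]
gripper_width: 0.0427
gripper_force: 0.0
```

```bash
python3 - <<'E'
from h import *
import pickle
c=cap("wrist");t=cap("top");s=bot.read_state();print(s['clock'],s['position'],np.degrees(s['ee_rot'][2]),s['q'].round(2))
pickle.dump(c,open('w6.pkl','wb'));pickle.dump(t,open('t6.pkl','wb'))
for n,k in(('w',c),('t',t)):
    I=k['img'];hsv=cv2.cvtColor(I,cv2.COLOR_BGR2HSV)
    u=proj(k,[[.52,-.297,.083]])[0];R=90 if n=='w' else 30
    g=I.max(2);m=(g>(110)).astype(np.uint8)
    nn,l,st,ce=cv2.connectedComponentsWithStats(m)
    for i in range(1,nn):
        if np.hypot(*(ce[i]-u))<R+40 and 3<st[i,4]<4000:
            z=.111 if st[i,4]>(200 if n=='w' else 40) else .083
            r=cv2.minAreaRect(np.argwhere(l==i)[:,::-1].astype(np.float32))
            print(n,u.round(),st[i],ce[i].round(1),ray(k,ce[i],z).round(4),r[1],round(r[2],1))
E
```

```text
35.55 [ 0.51922609 -0.29700406  0.24764499] -136.1462382138818 [-0.19  0.21 -0.11 -0.   -1.25 -0.61]
w [253. 171.] [232  70   5  13  61] [234.1  76.3] [ 0.4628 -0.3784  0.083 ] (12.0, 4.0) 90.0
w [253. 171.] [223 114  17  65 970] [230.8 145.4] [ 0.5123 -0.3344  0.111 ] (15.257579803466797, 64.26750183105469) 1.4
w [253. 171.] [229 199   5  12  50] [230.7 204. ] [ 0.5648 -0.2889  0.083 ] (11.0, 4.0) 90.0
w [253. 171.] [187 265   6   8  29] [190.5 267.9] [ 0.6579 -0.2689  0.083 ] (7.0, 5.0) 90.0
w [253. 171.] [261 295   4   4   5] [262.6 296.8] [ 0.6265 -0.1785  0.083 ] (4.242640495300293, 0.7071067094802856) 45.0
t [401. 214.] [410 206   4   7  16] [411.1 208.4] [ 0.5338 -0.3252  0.083 ] (3.0, 6.0) 0.0
t [401. 214.] [429 232   5   4  13] [431.2 233.6] [ 0.4631 -0.3773  0.083 ] (4.242640495300293, 2.1213202476501465) 45.0
```

The cover has been knocked aside: it is now at about (0.514, −0.334), yaw 41.3°. I'll move over it and recheck.

Emit:
jog_arm --moves '[[[-0.001,-0.007,-0.01],[0,0,-0.5]],[[-0.001,-0.007,-0.01],[0,0,-0.5]],[[-0.001,-0.007,-0.01],[0,0,-0.5]],[[-0.001,-0.008,-0.01],[0,0,-0.5]],[[-0.0014,-0.0077,-0.01],[0,0,-0.5]],[[0,0,0],[0,0,0]],[[0,0,0],[0,0,0]],[[0,0,0],[0,0,0]]]'

```text
clock: 36.22
position: [0.5139, -0.3341, 0.1978]
ee_rot: [-3.141, -0.0, -2.422]
force: [0.7, 0.0, 0.6]
gripper_width: 0.0425
gripper_force: 0.0
```

```bash
cat > cv.py <<'E'
from h import *
def cover(x,y,z0=0,thr=110,view="wrist"):
    c=cap(view);s=bot.read_state();print(s['clock'],s['position'],np.degrees(s['ee_rot'][2]))
    I=c['img'];u=proj(c,[[x,y,.083+z0]])[0];nn,l,st,ce=cv2.connectedComponentsWithStats((I.max(2)>thr).astype(np.uint8))
    o=[]
    for i in range(1,nn):
        a=ray(c,ce[i],.083+z0);b=ray(c,ce[i],.111+z0);da=np.hypot(*(a-[x,y,0])[:2]);db=np.hypot(*(b-[x,y,0])[:2])
        if .055<da<.08 and 8<st[i,4]<200: o.append(a);print('mark',st[i],a.round(4))
        if db<.03 and st[i,4]>200:
            r=cv2.minAreaRect(np.argwhere(l==i)[:,::-1].astype(np.float32));B=cv2.boxPoints(r);print('bar',st[i],b.round(4),r)
    if len(o)==2:
        d=o[1]-o[0];print('mid',((o[0]+o[1])/2).round(4),'dist',np.linalg.norm(d).round(4),'yaw',np.degrees(np.arctan2(d[1],d[0]))%180)
if __name__=='__main__':
    import sys;cover(*map(float,sys.argv[1:]))
E
python3 cv.py .5138 -.3337
```

```text
36.2667 [ 0.51413066 -0.3339988   0.19819355] -138.76408970782524
mark [253  99   4  15  59] [ 0.4622 -0.3783  0.083 ]
bar [ 246  149   18   75 1304] [ 0.5115 -0.3352  0.111 ] ((254.5, 186.0), (74.0, 17.0), 90.0)
mark [253 242   4  13  52] [ 0.5648 -0.2885  0.083 ]
mid [ 0.5135 -0.3334  0.083 ] dist 0.1363 yaw 41.20425741861146
```

Emit:
jog_arm --moves '[[[-0.0004,0.0004,-0.025],[0,0,0]],[[0,0,-0.03],[0,0,0]],[[0,0,-0.03],[0,0,0]],[[0,0,-0.02],[0,0,0]],[[0,0,-0.012],[0,0,0]],[[0,0,-0.006],[0,0,0]],[[0,0,-0.003],[0,0,0]],[[0,0,0],[0,0,0]],[[0,0,0],[0,0,0]]]'

```text
clock: 37.02
position: [0.5143, -0.3336, 0.0729]
ee_rot: [-3.14, 0.001, -2.422]
force: [0.0, -0.5, 0.6]
gripper_width: 0.0427
gripper_force: 0.0
```

Emit:
jog_arm --moves '[[[0,0,0],[0,0,0]],[[0,0,0],[0,0,0]],[[0,0,0],[0,0,0]],[[0,0,0],[0,0,0]],[[0,0,0],[0,0,0]],[[0,0,0],[0,0,0]]]' --fingers 0.85 --grip_force 90

```text
clock: 37.52
position: [0.5139, -0.3336, 0.073]
ee_rot: [-3.14, 0.001, -2.422]
force: [-1.4, 1.2, 5.9]
gripper_width: 0.0136
gripper_force: 89.7
```

Emit:
jog_arm --moves '[[[0,0,0.005],[0,0,0]],[[0,0,0.01],[0,0,0]],[[0,0,0.02],[0,0,0]],[[0,0,0.02],[0,0,0]],[[0,0,0],[0,0,0]],[[0,0,0],[0,0,0]]]'

```text
clock: 38.02
position: [0.5141, -0.3336, 0.1281]
ee_rot: [-3.139, 0.002, -2.422]
force: [-0.8, -0.1, -4.3]
gripper_width: 0.0142
gripper_force: 88.7
```

Emit:
jog_arm --moves '[[[0,0,0.02],[0,0,0]],[[0,0,0.025],[0,0,0]],[[0,0,0.02],[0,0,0]],[[-0.0013,0.024,0],[0,0,5.5]],[[-0.0013,0.024,0],[0,0,5.5]],[[-0.0013,0.024,0],[0,0,5.5]],[[-0.0013,0.024,0],[0,0,5.5]],[[-0.0013,0.024,0],[0,0,5.5]],[[-0.0013,0.024,0],[0,0,5.5]],[[-0.0013,0.024,0],[0,0,5.5]],[[-0.0013,0.024,0],[0,0,5.5]],[[-0.0013,0.024,0],[0,0,5.5]],[[-0.0013,0.024,0],[0,0,5.5]],[[-0.0013,0.024,0],[0,0,5.5]],[[-0.0013,0.024,0],[0,0,5.5]],[[-0.0014,0.0242,0],[0,0,5.5]],[[0,0,0],[0,0,0]],[[0,0,0],[0,0,0]],[[0,0,0],[0,0,0]],[[0,0,0],[0,0,0]]]'

```text
clock: 39.68
position: [0.496, -0.0218, 0.1911]
ee_rot: [3.14, 0.0, -1.175]
force: [-0.4, -1.0, -2.8]
gripper_width: 0.014
gripper_force: 88.7
```

```bash
python3 - <<'E'
from h import *
import cv as C
s=bot.read_state();print(s['position'],np.degrees(s['ee_rot']),s['force'],s['q'].round(2))
C.cover(.497,-.0214,s['position'][2]-.073,110)
C.cover(.497,-.0214,s['position'][2]-.073,150,"side")
E
```

```text
[ 0.49599661 -0.02175983  0.19113811] [ 1.79933557e+02  1.04082970e-02 -6.73461091e+01] [-0.3617866  -1.03130599 -2.80312649] [ 0.35  0.08 -0.4  -0.   -1.09  0.04]
39.7333 [ 0.49609803 -0.02187085  0.19126163] -67.35792748551374
bar [ 219  181   70  138 5233] [ 0.4987 -0.0286  0.2291] ((251.27645874023438, 249.99411010742188), (138.29315185546875, 67.35689544677734), 77.47119140625)
mark [251 331   6   2  12] [0.4722 0.0352 0.2011]
39.7833 [ 0.49619899 -0.02190599  0.19135046] -67.35805180588788
mark [301 139   3   5  11] [ 0.5235 -0.0852  0.2011]
```

Emit:
jog_arm --moves '[[[0.0008,0.0004,-0.01],[0,0,0]],[[0,0,-0.015],[0,0,0]],[[0,0,-0.015],[0,0,0]],[[0,0,-0.015],[0,0,0]],[[0,0,-0.012],[0,0,0]],[[0,0,-0.008],[0,0,0]],[[0,0,0],[0,0,0]],[[0,0,0],[0,0,0]],[[0,0,0],[0,0,0]]]'

```text
clock: 40.53
position: [0.4978, -0.0209, 0.1172]
ee_rot: [-3.141, -0.0, -1.174]
force: [-0.3, 0.1, -2.6]
gripper_width: 0.0136
gripper_force: 88.6
```

Emit:
jog_arm --moves '[[[0,0,-0.002],[0,0,0]],[[0,0,-0.002],[0,0,0]],[[0,0,-0.002],[0,0,0]],[[0,0,-0.002],[0,0,0]],[[0,0,-0.002],[0,0,0]],[[0,0,-0.002],[0,0,0]],[[0,0,0],[0,0,0]],[[0,0,0],[0,0,0]]]'

```text
clock: 41.2
position: [0.4971, -0.0208, 0.1045]
ee_rot: [3.141, -0.0, -1.174]
force: [-0.1, 0.9, -2.6]
gripper_width: 0.0139
gripper_force: 88.7
```

Emit:
jog_arm --moves '[[[0,0,-0.002],[0,0,0]],[[0,0,-0.002],[0,0,0]],[[0,0,-0.002],[0,0,0]],[[0,0,-0.002],[0,0,0]],[[0,0,-0.002],[0,0,0]],[[0,0,-0.002],[0,0,0]],[[0,0,0],[0,0,0]],[[0,0,0],[0,0,0]]]'

```text
clock: 41.87
position: [0.4971, -0.0209, 0.0925]
ee_rot: [3.141, 0.0, -1.174]
force: [-0.3, -0.2, -3.2]
gripper_width: 0.0139
gripper_force: 88.7
```

Emit:
jog_arm --moves '[[[0,0,-0.002],[0,0,0]],[[0,0,-0.002],[0,0,0]],[[0,0,-0.002],[0,0,0]],[[0,0,-0.002],[0,0,0]],[[0,0,-0.001],[0,0,0]],[[0,0,0],[0,0,0]],[[0,0,0],[0,0,0]]]'

```text
clock: 42.45
position: [0.4972, -0.0208, 0.0836]
ee_rot: [3.141, -0.0, -1.174]
force: [-0.9, 0.9, -2.7]
gripper_width: 0.0142
gripper_force: 88.7
```

Emit:
jog_arm --moves '[[[0,0,-0.0005],[0,0,0]],[[0,0,-0.0005],[0,0,0]],[[0,0,0],[0,0,0]],[[0,0,0],[0,0,0]]]'

```text
clock: 42.78
position: [0.4973, -0.0209, 0.083]
ee_rot: [-3.141, -0.0, -1.174]
force: [-1.5, -1.8, 0.9]
gripper_width: 0.0137
gripper_force: 89.1
```

The cover rests on the flange. Twisting clockwise.

Emit:
jog_arm --moves '[[[0,0,0],[0,0,-2]],[[0,0,0],[0,0,-3]],[[0,0,0],[0,0,-4]],[[0,0,0],[0,0,-4]],[[0,0,0],[0,0,-4]],[[0,0,0],[0,0,-4]],[[0,0,0],[0,0,-4]],[[0,0,0],[0,0,-4]],[[0,0,0],[0,0,-4]],[[0,0,0],[0,0,-4]],[[0,0,0],[0,0,-4]],[[0,0,0],[0,0,-4]],[[0,0,0],[0,0,-4]],[[0,0,0],[0,0,-4]],[[0,0,0],[0,0,-3]],[[0,0,0],[0,0,-2]],[[0,0,0],[0,0,0]],[[0,0,0],[0,0,0]]]'

```text
clock: 44.28
position: [0.4977, -0.0207, 0.083]
ee_rot: [-3.141, 0.001, -2.185]
force: [0.7, -0.1, -0.8]
gripper_width: 0.014
gripper_force: 89.1
```

```bash
python3 -c "
from h import *
s=bot.read_state();print(s['position'],np.degrees(s['ee_rot']),s['force'],s['moment'],s['gripper_width'])"
```

```text
[ 0.49765736 -0.02073136  0.08295661] [-1.79964756e+02  3.68483302e-02 -1.25206821e+02] [ 0.70635941 -0.09673501 -0.79865041] [-0.13626045 -0.12887457 -0.13824423] 0.014049702147581123
```

Emit:
jog_arm --moves '[[[0,0,0],[0,0,-2]],[[0,0,0],[0,0,-3]],[[0,0,0],[0,0,-3]],[[0,0,0],[0,0,-3]],[[0,0,0],[0,0,-3]],[[0,0,0],[0,0,-3]],[[0,0,0],[0,0,-3]],[[0,0,0],[0,0,-3]],[[0,0,0],[0,0,-3]],[[0,0,0],[0,0,-2]],[[0,0,0],[0,0,-2]],[[0,0,0],[0,0,-2]],[[0,0,0],[0,0,0]],[[0,0,0],[0,0,0]]]'

```text
clock: 45.45
position: [0.4976, -0.0207, 0.0829]
ee_rot: [-3.142, 0.001, -2.743]
force: [0.1, 0.3, -0.5]
gripper_width: 0.014
gripper_force: 89.2
```

```bash
python3 -c "
from h import *
s=bot.read_state();print(s['position'],np.degrees(s['ee_rot']),s['force'],s['moment'],s['gripper_width'])"
```

```text
[ 0.49759286 -0.0206896   0.08293088] [-1.79995332e+02  4.39510774e-02 -1.57166739e+02] [ 0.14913726  0.26398422 -0.50034275] [ 0.03167001 -0.20274769 -0.10960192] 0.014040572996469377
```

Emit:
jog_arm --moves '[[[0,0,0],[0,0,-1]],[[0,0,0],[0,0,-1]],[[0,0,0],[0,0,-1]],[[0,0,0],[0,0,0]],[[0,0,0],[0,0,0]]]'

```text
clock: 45.87
position: [0.4974, -0.0211, 0.0829]
ee_rot: [-3.141, 0.0, -2.796]
force: [1.2, -4.6, 2.3]
gripper_width: 0.0139
gripper_force: 90.3
```

```bash
python3 -c "
from h import *
s=bot.read_state();print(s['position'],np.degrees(s['ee_rot']),s['force'],s['moment'],s['gripper_width'])"
```

```text
[ 0.49741283 -0.02114497  0.08294199] [-1.79956377e+02  7.56425333e-04 -1.60188959e+02] [ 1.21126562 -4.55169589  2.33953333] [-1.41907853 -0.23031047  1.0991443 ] 0.013923197045055796
```

Emit:
jog_arm --moves '[[[0,0,0],[0,0,-1]],[[0,0,0],[0,0,-1]],[[0,0,0],[0,0,0]],[[0,0,0],[0,0,0]]]'

```text
clock: 46.2
position: [0.4974, -0.0211, 0.083]
ee_rot: [-3.141, -0.0, -2.831]
force: [0.4, -5.6, 4.0]
gripper_width: 0.014
gripper_force: 98.2
```

```bash
python3 -c "
from h import *
s=bot.read_state();print(s['position'],np.degrees(s['ee_rot']),s['force'],s['moment'],s['gripper_width'])"
```

```text
[ 0.49739624 -0.02108354  0.08296813] [-1.79954892e+02 -8.72418446e-04 -1.62189705e+02] [ 0.38727037 -5.61033406  3.98483665] [-1.95827643 -0.15409322  2.06997344] 0.014001958009247781
```

That is over 2 N m, which is past the tongues' 1 N m, so it is at the stop. I'll relax the twist, release and check the bar's angle.

Emit:
jog_arm --moves '[[[0,0,0],[0,0,1]],[[0,0,0],[0,0,1]],[[0,0,0],[0,0,1]],[[0,0,0],[0,0,0.5]],[[0,0,0],[0,0,0]],[[0,0,0],[0,0,0]]]'

```text
clock: 46.7
position: [0.4975, -0.0209, 0.0829]
ee_rot: [3.141, 0.001, -2.773]
force: [1.6, -4.3, 3.6]
gripper_width: 0.0141
gripper_force: 89.7
```

Emit:
jog_arm --moves '[[[0,0,0],[0,0,0]],[[0,0,0],[0,0,0]],[[0,0,0],[0,0,0]],[[0,0,0],[0,0,0]],[[0,0,0.01],[0,0,0]],[[0,0,0.03],[0,0,0]],[[0,0,0.04],[0,0,0]],[[0,0,0.04],[0,0,0]],[[0,0,0.03],[0,0,0]],[[0,0,0],[0,0,0]],[[0,0,0],[0,0,0]]]' --fingers 0

```text
clock: 47.62
position: [0.4982, -0.0203, 0.2355]
ee_rot: [-3.142, 0.005, -2.771]
force: [0.5, -0.2, -1.6]
gripper_width: 0.0427
gripper_force: 0.0
```

```bash
python3 cv.py .497 -.0214 .01
python3 - <<'E'
from h import *
import pickle
c=cap("side");pickle.dump(c,open('s7.pkl','wb'));I=c['img']
# valve ball and base in side and top
for k in("side","top"):
    c=cap(k);I=c['img'];u=proj(c,[[.691,-.144,.09]])[0];b=proj(c,[[.649,-.144,.025]])[0]
    n,l,st,ce=cv2.connectedComponentsWithStats((I.max(2)<50).astype(np.uint8))
    print(k,u.round(1),[(st[i].tolist(),ce[i].round(1).tolist()) for i in range(1,n) if np.hypot(*(ce[i]-u))<25 and st[i,4]>15])
    n,l,st,ce=cv2.connectedComponentsWithStats((I.min(2)>150).astype(np.uint8))
    for i in range(1,n):
        if np.hypot(*(ce[i]-b))<20 and st[i,4]>40: print(' base',b.round(1),st[i].tolist(),ce[i].round(1).tolist(),cv2.minAreaRect(np.argwhere(l==i)[:,::-1].astype(np.float32)))
E
```

```text
47.6667 [ 0.49719152 -0.02057465  0.23373758] -158.78528144832293
mark [251  98   4  13  50] [ 0.434  -0.0463  0.093 ]
bar [ 245  145   17   67 1096] [ 0.4955 -0.0218  0.121 ] ((253.0, 178.0), (66.0, 16.0), 90.0)
mark [252 229   4  12  48] [0.5608 0.0037 0.093 ]
mid [ 0.4974 -0.0213  0.093 ] dist 0.1363 yaw 21.535231067022472
side [262.1 136.8] [([259, 134, 7, 6, 23], [262.0, 136.7])]
top [342.5 153. ] [([338, 148, 10, 10, 66], [342.2, 152.7])]
```

The cover sits centred at (0.4974, −0.0213), with its bar within about 1° of the housing's x. Next I'll locate the valve ball and base.

```bash
python3 - <<'E'
from h import *
import pickle
t=cap("top");s=cap("side")
def line(c,uv):
    a=ray(c,uv,0);b=ray(c,uv,.2);return a,(b-a)/np.linalg.norm(b-a)
a,d=line(t,(342.2,152.7));b,e=line(s,(262,136.7))
M=np.stack([d,-e],1);k=np.linalg.lstsq(M,b-a,rcond=None)[0];print('ball',a+k[0]*d,b+k[1]*e)
px=[(325+(X-667)/4.433,145+(Y-400)/4.444) for X,Y in((695,467),(768,467),(768,573),(693,575))]
quad(t,px,.025)
# wrist view of the valve block
c=cap("wrist");print(proj(c,[[.649,-.144,.025],[.691,-.144,.09]]))
E
```

```text
ball [ 0.69156006 -0.14294259  0.09101484] [ 0.69082827 -0.14336054  0.09091205]
  side 0.0478 dir -90.9
  side 0.0697 dir 176.2
  mid [ 0.651  -0.1427  0.025 ]
[[125.21048959 236.60057033]
 [ 93.91471263 290.82946534]]
```

```bash
python3 - <<'E'
from h import *
t=cap("top")
for n,u,v,z in(('bin base',545,196,0),('bin base',475,200,0),('bin top',545,193,.06),('oiler base',612,218,0),('oiler top',626,190,.15)):print(n,ray(t,(u/1.5625,v/1.5625),z).round(3))
print(bot.read_state()['q'].round(2))
E
```

```text
bin base [ 0.795 -0.183  0.   ]
bin base [ 0.791 -0.05   0.   ]
bin top [ 0.783 -0.172  0.06 ]
oiler base [ 0.749 -0.308  0.   ]
oiler top [ 0.758 -0.296  0.15 ]
[ 0.35  0.05 -0.34 -0.   -1.19 -1.55]
```

Emit:
jog_arm --moves '[[[0.0231,-0.0122,0],[0,0,-2.1]],[[0.0231,-0.0122,0],[0,0,-2.1]],[[0.0231,-0.0122,0],[0,0,-2.1]],[[0.0231,-0.0122,0],[0,0,-2.1]],[[0.0231,-0.0122,0],[0,0,-2.1]],[[0.0231,-0.0122,0],[0,0,-2.1]],[[0.0231,-0.0122,0],[0,0,-2.1]],[[0.0231,-0.0122,0],[0,0,-2.1]],[[0.0231,-0.0122,0],[0,0,-2.1]],[[0.0231,-0.0122,0],[0,0,-2.1]],[[0,0,-0.02],[0,0,0]],[[0,0,-0.03],[0,0,0]],[[0,0,-0.03],[0,0,0]],[[0,0,-0.02],[0,0,0]],[[0,0,0],[0,0,0]],[[0,0,0],[0,0,0]]]' --fingers 1 --grip_force 40

```text
clock: 49.35
position: [0.7275, -0.143, 0.1312]
ee_rot: [-3.141, -0.003, -3.137]
force: [0.5, 0.2, 1.7]
gripper_width: -0.0001
gripper_force: 0.0
```

Emit:
jog_arm --moves '[[[0,0,-0.02],[0,0,0]],[[0,0,-0.02],[0,0,0]],[[0,0,-0.015],[0,0,0]],[[0,0,-0.01],[0,0,0]],[[0,0,-0.006],[0,0,0]],[[0,0,0],[0,0,0]],[[0,0,0],[0,0,0]]]'

```text
clock: 49.93
position: [0.729, -0.1429, 0.0629]
ee_rot: [-3.141, 0.001, -3.137]
force: [0.4, -0.6, 0.3]
gripper_width: 0.0001
gripper_force: 0.0
```

Emit:
jog_arm --moves '[[[-0.006,0,0],[0,0,0]],[[-0.008,0,0],[0,0,0]],[[-0.008,0,0],[0,0,0]],[[-0.008,0,0],[0,0,0]],[[-0.008,0,0],[0,0,0]],[[-0.008,0,0],[0,0,0]],[[-0.008,0,0],[0,0,0]],[[-0.008,0,0],[0,0,0]],[[-0.008,0,0],[0,0,0]],[[-0.008,0,0],[0,0,0]],[[0,0,0],[0,0,0]],[[0,0,0],[0,0,0]]]'

```text
clock: 50.93
position: [0.6496, -0.1429, 0.0617]
ee_rot: [-3.142, -0.001, -3.138]
force: [1.0, -1.3, -0.9]
gripper_width: 0.0
gripper_force: 0.0
```

Emit:
jog_arm --moves '[[[-0.003,0,0],[0,0,0]],[[-0.003,0,0],[0,0,0]],[[-0.003,0,0],[0,0,0]],[[-0.002,0,0],[0,0,0]],[[0,0,0],[0,0,0]],[[0,0,0],[0,0,0]]]'

```text
clock: 51.43
position: [0.639, -0.1428, 0.0617]
ee_rot: [3.142, -0.0, -3.138]
force: [-0.8, -0.4, -0.3]
gripper_width: 0.0002
gripper_force: 0.0
```

Emit:
jog_arm --moves '[[[-0.002,0,0],[0,0,0]],[[-0.002,0,0],[0,0,0]],[[0,0,0],[0,0,0]],[[0,0,0],[0,0,0]]]'

```text
clock: 51.77
position: [0.6379, -0.1427, 0.0621]
ee_rot: [-3.142, 0.005, -3.137]
force: [8.1, -0.6, -4.7]
gripper_width: -0.0004
gripper_force: 4.0
```

```bash
cat > v.py <<'E'
from h import *
s=bot.read_state();print(s['position'],s['force'])
B=[]
for k in("top","side"):
    c=cap(k);I=c['img'];u=proj(c,[[.615,-.143,.092]])[0]
    n,l,st,ce=cv2.connectedComponentsWithStats((I.max(2)<50).astype(np.uint8))
    o=[(st[i].tolist(),ce[i].round(1).tolist()) for i in range(1,n) if np.hypot(*(ce[i]-u))<30 and st[i,4]>15]
    print(k,u.round(1),o)
E
python3 v.py
```

```text
[ 0.63790725 -0.14267916  0.06210832] [ 8.0521498  -0.57698152 -4.68020183]
top [343.9 180.4] [([305, 118, 88, 68, 1263], [348.3, 162.1])]
side [282.6 146.7] [([280, 144, 6, 6, 34], [282.4, 146.5])]
```

At the stop with 8 N, and the side view puts the ball where a full swing predicts. Backing off, then a last look.

Emit:
jog_arm --moves '[[[0.01,0,0],[0,0,0]],[[0.02,0,0],[0,0,0]],[[0.02,0,0.01],[0,0,0]],[[0.01,0,0.03],[0,0,0]],[[0,0,0.035],[0,0,0]],[[0,0,0.035],[0,0,0]],[[0,0,0.035],[0,0,0]],[[0,0.02,0.02],[0,0,0]],[[-0.01,0.04,0],[0,0,0]],[[-0.01,0.04,0],[0,0,0]],[[-0.01,0.04,0],[0,0,0]],[[-0.01,0.04,0],[0,0,0]],[[-0.01,0.04,0],[0,0,0]],[[-0.01,0.04,0],[0,0,0]],[[-0.01,0.04,0],[0,0,0]],[[0,0.02,0],[0,0,0]],[[0,0,0],[0,0,0]],[[0,0,0],[0,0,0]]]'

```text
clock: 53.37
position: [0.6248, 0.1786, 0.2265]
ee_rot: [-3.141, -0.001, -3.135]
force: [0.1, -0.5, 0.5]
gripper_width: -0.0
gripper_force: 0.0
```

```bash
python3 v.py; python3 - <<'E'
from h import *
a=cap("top")['img'][90:280,120:430];b=cap("side")['img'][100:340,60:400]
cv2.imwrite('pics/end.png',np.hstack([cv2.resize(a,(400,300),interpolation=cv2.INTER_CUBIC),cv2.resize(b,(400,300),interpolation=cv2.INTER_CUBIC)]))
E
```

```text
[0.62483412 0.17859897 0.22648471] [ 0.10945523 -0.50436295  0.50218343]
top [343.9 180.4] [([340, 173, 9, 13, 71], [343.6, 180.2])]
side [282.6 146.7] [([280, 145, 6, 5, 18], [282.4, 147.4])]
```

View pics/end.png

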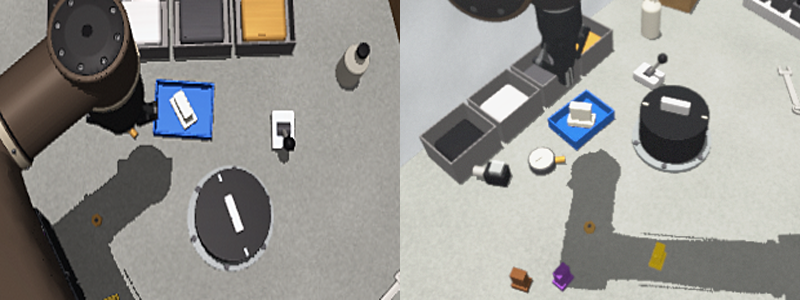

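The last picture shows the cover square on the housing at (232,215), the packer in the tray at (183,108) and the lever over at (288,143). The bystanders are untouched and no elements are left on the bench, so I'm handing in.

```bash
python3 -c "
from rig import bot
print(bot.hand_in())"
```

```text
the job is handed in; nothing more can be done
None
```

I handed the job in at about 53 s on the robot clock: the packer is in the tray, three elements are seated, the cover is twisted on to its stop (the click was inferred from about 2 N m of twist, not seen), and the valve lever is fully over.

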